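# Weigh out the colour tin from behind the bottles

## Task

The low round steel tin at the far side of the teal crate is to go on the balance, but the three pale plastic containers standing round it (spout bottle, wide-capped jar, square bottle) are in the way: first stand all three in the grey side tray, next set the tin gently on the middle of the balance's round pan, and only then stand each container back in the crate on the very spot where it stood at the start. Keep everything upright, and do not disturb the two small red-capped dropper bottles in the crate's corners.

Things in the scene. Friction and masses are not known exactly. Their poses are not given: they have to be found in the camera images.
- spout_bottle_c (a point): Round pale plastic bottle with a thin pointed spout, 138 mm tall in all: straight smooth round body 54 mm across up to 94 mm above its foot, then a shoulder, a 29 mm collar and the spout. Point on its axis half-way up, 69 mm above its foot; z up. Stands upright in the crate at the start, in any one of the three spots round the tin. Mass about 0.2 to 0.4 kg. Note its position at the start.
- wide_jar_c (a point): Round pale plastic jar with a wide flat white screw cap, 122 mm tall in all: straight body 52 mm across up to 94 mm, cap 59 mm across from there to the top. Point on its axis half-way up, 61 mm above its foot; z up. Stands upright in the crate at the start, in any one of the three spots round the tin. Mass about 0.2 to 0.4 kg. Note its position at the start.
- square_bottle_c (a point): Square pale plastic bottle with a small round white cap, 128 mm tall in all: body 48 x 48 mm square with rounded edges up to 104 mm, cap 28 mm across above it. Point on its axis half-way up, 64 mm above its foot; z up, x and y square to its flat sides (at the start about along the crate's own axes). Stands upright in the crate at the start, in any one of the three spots round the tin. Mass about 0.2 to 0.4 kg. Note its position at the start.
- tin_c (a point): Low round flat-lidded bare steel tin, 58 mm across (a look-only bead at its foot is 61 mm), 41 mm tall, standing in the crate about 50 mm from the crate's middle towards its far (+x) side, with the three taller containers close in front of it and to its left and right, about 15 to 20 mm away, so that no gripper gets at it until they are gone. Point at its centre, 20 mm above its foot; z up. Mass about 0.2 to 0.35 kg.
- crate: Teal open plastic crate, fixed to the bench, outside 220 mm (x) by 260 mm (y), walls 5 mm thick and 40 mm high, a rim 3 mm wider all round; its flat inner floor is 5 mm above the bench. Origin: centre of its underside; its x points away from the robot, y to the left, turned a little about z. The three containers' spots in it are, in its frame and to about 5 mm, (-25, 0), (40, 74) and (40, -74) mm.
- side_tray: Flat empty grey plastic tray, fixed to the bench, 290 mm (its x) by 130 mm (its y), rim 12 mm high and 4 mm thick, inner floor 4 mm above the bench: room for the three containers in a row along its x, 80 mm apart. On the robot's left or right, turned a little. Origin: centre of its underside, z up.
- pan (a point): Middle of the top face of the round steel pan, 124 mm across, of the white bench balance (fixed; housing 210 x 160 mm). The pan's top is 53 mm above the bench and does not give under load; the pan's middle lies 30 mm beyond the housing's middle, away from the display. On the robot's left or right, opposite the side tray; x away from the robot, z up.
- dropper_a_c (a point): Small pale plastic dropper bottle with a pointed red cap, 28 mm across, 66 mm tall, standing in the corner of the crate nearest the robot, on the left (+y) side; to be left alone. Point at its centre, 33 mm above its foot, z up.
- dropper_b_c (a point): Small pale plastic dropper bottle with a pointed red cap, 28 mm across, 66 mm tall, standing in the corner of the crate nearest the robot, on the right (-y) side; to be left alone. Point at its centre, 33 mm above its foot, z up.
There are look-alikes about, which are no part of the job. What is shaped like the part that bears spout_bottle_c but orange is not meant.

How it is judged:
By the outcome, as a careful person would: the job done as asked, in the order asked, and still so for the second after the job is handed in, with the robot touching nothing.
It also fails if it takes over 138 s, if anything falls off the work surface, if the arm or the gripper's body presses on something with over 40 N, if the wrist force passes 120 N, or if a joint passes its speed limit or range.

## Robot

A 6-joint arm with a two-finger parallel gripper is mounted at the origin on the work surface. World frame = base frame: x ahead of the robot, y to its left, z up, the work surface at z = 0. Lengths are in m, angles in rad, forces in N, time in s.
With the tool pointing down it reaches from about 0.275 to 0.725 m from the base axis. Payload 15.9 kg.
Tool frame: the origin (TCP) lies between the finger pads; the fingertips stand ahead of it and the grasp point (between the pads) lies 8 mm behind it (env.tips_ahead is the z of the fingertips in the tool frame, in m); z points along the fingers, y is the line along which they close (so a half turn about z gives the same grasp; the last joint's range is limited). The gripper opens to 85 mm and grips with 20 to 120 N. Pads are 22 mm wide; open, the fingers measure 114 mm over their backs; the gripper's body (76 mm by 85 mm) begins 54 mm behind the grasp point. The pads swing forward as they close: fully open they stand 13 mm farther back than shut.
Start: joints at [-1.323, 0.213, -0.034, 1.323, 0, 1.571], TCP at [0.123, -0.485, 0.242] pointing down, gripper open.
Joint ranges: [-2.98, 2.98], [-0.74, 1.72], [-1.14, 1.35], [-2.1, 2.04], [-1.57, 1.44], [-3.14, 3.14]. Speed limits (rad/s): [1.89, 1.89, 2.39, 2.57, 3.14, 3.14].

## Interface

Orientations are given as a rotation vector (axis times angle).
In Python, from cell import env gives the robot as it stands.
- The arm moves only by the shell command python3 -m creep 'ROWS' [FORCE]. ROWS is JSON, a list of rows, each a list of 7 numbers: the opening in per cent of the stroke, from 0 (shut) to 100 (fully open), then the shift along the tool's x, y, z each as a share of 40 cm, from -1 to 1, then the turn, a rotation vector about the tool's x, y, z each as a share of 90 degrees, from -1 to 1. In form: [[gripper, x, y, z, rx, ry, rz], ...]. A call has 1 to 8 rows; each row shifts and turns the commanded pose from where the row before left it, along the tool's axes as they then stand; what a row does not reach is not made up. A row lasts 1/10 s, in which the tool goes at most 50 mm and 8.59 degrees, less where a joint would pass 70% of its speed; a pose out of reach is approached as far as the arm can. A call with a number of a shift or a turn outside -1 to 1 is refused whole. A call with a gripper value outside its range is refused whole. The fingers move at their own pace and stop on an object; FORCE is the grip in N (left out, the last holds). Time passes only in rows, so rows that do not move let the fingers close. It gives the time, the measured TCP pose, the force, the opening and the grip force at its end, in the units of the state.
- env.sense(): the state, without advancing time (a new reading comes with each control period).
- env.camera(name): name is "scene" or "top" or "wrist"; returns the picture (384x512x3 uint8, blue, green, red); there is no depth.
- env.camera_params(name): a dict with "intrinsics" (3x3 intrinsics, pixels), "T" (4x4, takes a point from camera to world coordinates); the wrist camera has in their place "T_tool_cam" (4x4, takes a point from camera to tool coordinates, whose origin is the TCP and whose axes are the flange's). Camera axes: x right, y down, z forward; pixel columns grow to the right and rows downward; lengths in m; the calibration is good to about 2 mm. A picture is of the moment at which its call begins: read the wrist's pose just before it. camera_params takes no time and is no camera call.
- env.hand_in(): hands the job in; it is judged then, once.
The state is a dict: "time_s": time; "joints": joint angles; "joint_vel": joint speeds; "tau": joint torques, N m; "tool_pos": TCP position; "eef_rot": TCP orientation; "wrist_force": force on the tool from outside, world axes, zero at the start; "ft_torque": the same for the moment, N m; "grip_width": finger opening in m; "finger_force": force on a finger pad.
Only numpy, scipy, OpenCV 4.12 (cv2) and the standard library are available. Lean on these libraries where they do the work, as an engineer would, in place of code of your own. Each camera call takes 0.05 s, during which the arm holds its last target. There are 200 camera calls.

## Working session

There is one attempt and no reset: what is moved stays moved. The work goes in short steps, Python scripts to look and compute and a shell command to move; the robot and the scene stay as the last step left them, time stands still between calls to the robot, and variables do not carry over. Pictures are saved under pics/ and viewed, at most 14 in all, crops included, and the job is handed in when it is done.

```bash
mkdir -p pics; ls; python3 - <<'E'
from cell import env
import cv2, numpy as np
s=env.sense(); print({k:np.round(v,3).tolist() for k,v in s.items()}, env.tips_ahead)
for n in("scene","top","wrist"):
    im=env.camera(n); cv2.imwrite(f"pics/{n}0.png",im); p=env.camera_params(n); print(n,{k:np.round(v,4).tolist() for k,v in p.items()})
E
```

```text
pics
{'time_s': 0.0, 'joints': [-1.323, 0.213, -0.035, 1.323, 0.0, 1.571], 'joint_vel': [0.002, -0.001, -0.001, -0.001, -0.002, -0.001], 'tau': [-0.002, -68.616, 48.712, 0.017, -0.0, -0.0], 'tool_pos': [0.123, -0.484, 0.242], 'eef_rot': [-3.116, -0.388, 0.0], 'wrist_force': [-0.299, -0.119, -0.383], 'ft_torque': [0.022, 0.009, -0.019], 'finger_force': 0.0, 'grip_width': 0.086} 0.011
scene {'intrinsics': [[468.8004, 0.0, 256.1172], [0.0, 468.8004, 194.5245], [0.0, 0.0, 1.0]], 'T': [[-0.1732, 0.8114, -0.5582, 1.2697], [0.9849, 0.1421, -0.0992, 0.1304], [-0.0012, -0.567, -0.8237, 1.0128], [0.0, 0.0, 0.0, 1.0]]}
top {'intrinsics': [[375.4578, 0.0, 260.4853], [0.0, 375.4578, 191.5367], [0.0, 0.0, 1.0]], 'T': [[-0.0039, -0.9916, 0.1294, 0.4881], [-0.9997, 0.0067, 0.0218, -0.0107], [-0.0225, -0.1292, -0.9914, 1.1361], [0.0, 0.0, 0.0, 1.0]]}
wrist {'intrinsics': [[271.257, 0.0, 252.8417], [0.0, 271.257, 191.2495], [0.0, 0.0, 1.0]], 'T_tool_cam': [[-0.0005, -0.9577, -0.2878, 0.0741], [1.0, -0.0001, -0.0014, -0.0001], [0.0013, -0.2878, 0.9577, -0.1308], [0.0, 0.0, 0.0, 1.0]]}
```

View pics/top0.png

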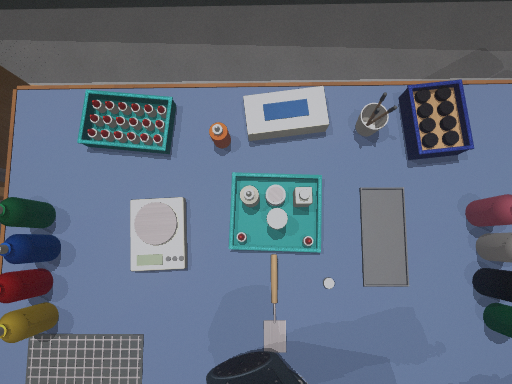

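View pics/scene0.png

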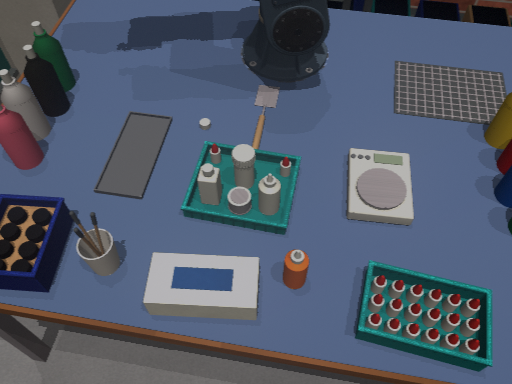

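The top view shows the crate at about (277,213). In it are the spout bottle at (250,196, +y side), the jar at (277,218, front), the square bottle at (303,197, -y side) and the tin at (276,195). The tray is at (384,237) on the right and the pan at (155,223) on the left. There are two spout-shaped candidates: the pale one in the crate at top (250,196) and the orange one at (219,133). Only the pale one fits the description, and I'll check it in one enlarged crop.

```bash
cat > h.py <<'E'
from cell import env
import cv2, numpy as np
from scipy.spatial.transform import Rotation as R
def cam(n, s=None):
    p=env.camera_params(n); K=np.array(p["intrinsics"])
    if n!="wrist": return K,np.array(p["T"])
    s=s or env.sense(); T=np.eye(4); T[:3,:3]=R.from_rotvec(s["eef_rot"]).as_matrix(); T[:3,3]=s["tool_pos"]
    return K,T@np.array(p["T_tool_cam"])
def onplane(c,uv,z):
    K,T=c; d=T[:3,:3]@np.linalg.solve(K,[uv[0],uv[1],1]); o=T[:3,3]
    return o+d*(z-o[2])/d[2]
def proj(c,P):
    K,T=c; q=K@(T[:3,:3].T@(np.asarray(P)-T[:3,3])); return q[:2]/q[2]
E
python3 - <<'E'
from h import *
im=cv2.imread("pics/top0.png"); c=cam("top")
hsv=cv2.cvtColor(im,cv2.COLOR_BGR2HSV)
m=cv2.inRange(hsv,(78,100,60),(95,255,255)); m[:, :225]=0; m[:160]=0
m=cv2.morphologyEx(m,cv2.MORPH_CLOSE,np.ones((3,3)))
k=max(cv2.findContours(m,0,1)[0],key=cv2.contourArea)
def rect(k,z,name):
    b=cv2.boxPoints(cv2.minAreaRect(k)); P=np.array([onplane(c,q,z) for q in b])
    print(name,b.round(1).tolist(),"ctr",P.mean(0).round(4),"sides",[(np.linalg.norm(e).round(4),np.degrees(np.arctan2(e[1],e[0])).round(1)) for e in (P[1]-P[0],P[2]-P[1])])
rect(k,0.04,"crate")
# tray: grey low-sat region
m=cv2.inRange(hsv,(0,0,30),(179,70,140)); w=np.zeros_like(m); w[180:295,350:415]=m[180:295,350:415]
w=cv2.morphologyEx(w,cv2.MORPH_CLOSE,np.ones((5,5)))
k=max(cv2.findContours(w,0,1)[0],key=cv2.contourArea); rect(k,0.012,"tray")
# pan
m=cv2.inRange(cv2.cvtColor(im,cv2.COLOR_BGR2GRAY),0,1)
crop=cv2.resize(im[165:260,220:335],None,fx=5,fy=5,interpolation=cv2.INTER_CUBIC)
crop2=cv2.resize(im[185:280,120:195],None,fx=3,fy=3,interpolation=cv2.INTER_CUBIC)
out=np.zeros((475,800,3),np.uint8); out[:475,:575]=crop; out[:285,575:800]=crop2
cv2.imwrite("pics/crop1.png",out)
s=cv2.imread("pics/scene0.png"); cv2.imwrite("pics/crop2.png",cv2.resize(s[135:240,180:310],None,fx=5,fy=5,interpolation=cv2.INTER_CUBIC))
E
```

```text
crate [[228.5, 248.89999389648438], [231.1999969482422, 171.60000610351562], [322.70001220703125, 174.8000030517578], [320.0, 252.10000610351562]] ctr [ 0.5727 -0.0301  0.04  ] sides [(np.float64(0.2272), np.float64(-1.6)), (np.float64(0.2708), np.float64(-92.5))]
tray [[359.0, 187.0], [404.79998779296875, 185.39999389648438], [408.3999938964844, 286.0], [362.6000061035156, 287.6000061035156]] ctr [ 0.501  -0.3493  0.012 ] sides [(np.float64(0.137), np.float64(-88.3)), (np.float64(0.2947), np.float64(179.0))]
```

View pics/crop1.png

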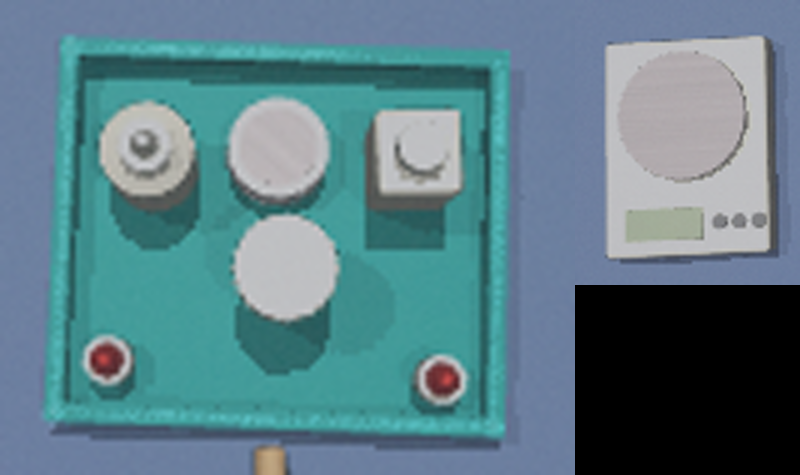

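View pics/crop2.png

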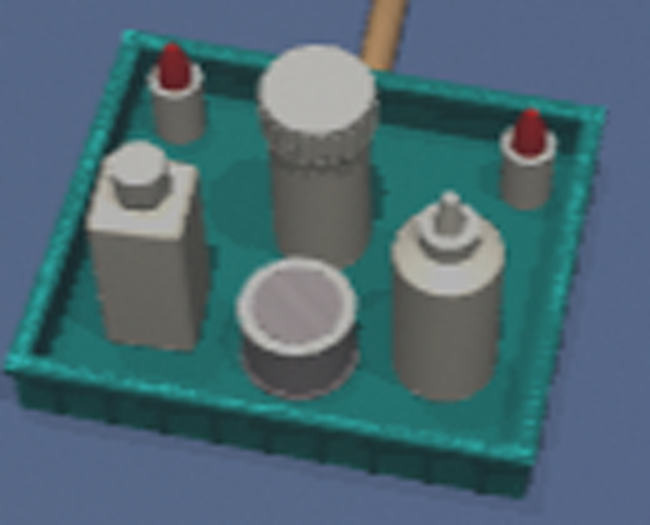

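The crops confirm the layout. The spout bottle in the crate is pale (top crop centre 148,149). The jar cap is at (285,267), the square top face at (419,152), the tin lid at (279,148) and the droppers in the near corners at (107,358) and (440,380). The pan circle is centred at (682,115). The orange bottle stands outside the crate and is not the one meant.

```bash
python3 - <<'E'
from h import *
c=cam("top"); cs=cam("scene")
f=lambda u,v:(220+(u+.5)/5-.5,165+(v+.5)/5-.5)
g=lambda u,v:(180+(u+.5)/5-.5,135+(v+.5)/5-.5)
T=np.radians(-2); Rm=np.array([[np.cos(T),-np.sin(T)],[np.sin(T),np.cos(T)]]); o=np.array([.5727,-.0301])
for n,p,q,z in [("spout",(148,149),None,.099),("jar",(285,267),(318,90),.127),("square",(419,152),None,.109),("sqcap",(423,147),(139,163),.133),("tin",(279,148),(297,303),.046),("drA",(107,358),None,.06),("drB",(440,380),None,.06)]:
    P=onplane(c,f(*p),z); print(n,P.round(4),"crate",((P[:2]-o)@Rm).round(4), onplane(cs,g(*q),z).round(4) if q else "")
print("spouttip scene",onplane(cs,g(449,196),.143).round(4),"top",onplane(c,f(147,140),.143).round(4))
print("pan",onplane(c,(155.2,222.9),.053).round(4))
E
```

```text
spout [0.6156 0.0436 0.099 ] crate [0.0403 0.0751] 
jar [ 0.5479 -0.0315  0.127 ] crate [-0.0247 -0.0023] [ 0.5523 -0.0288  0.127 ]
square [ 0.6118 -0.1061  0.109 ] crate [ 0.0417 -0.0746] 
sqcap [ 0.6116 -0.106   0.133 ] crate [ 0.0415 -0.0745] [ 0.6159 -0.103   0.133 ]
tin [ 0.6222 -0.0303  0.046 ] crate [0.0495 0.0015] [ 0.6239 -0.0277  0.046 ]
drA [0.5006 0.069  0.06  ] crate [-0.0755  0.0965] 
drB [ 0.4874 -0.1201  0.06  ] crate [-0.0821 -0.0929] 
spouttip scene [0.6174 0.046  0.143 ] top [0.6151 0.0418 0.143 ]
pan [0.5399 0.3185 0.053 ]
```

Both views agree with the given crate spots, so I'll move above the crate.

```bash
cat >> h.py <<'E'
def go(x,y,z):
    "remaining shift in tool axes, row units (share of 40 cm), and yaw"
    s=env.sense(); M=R.from_rotvec(s["eef_rot"]).as_matrix(); d=M.T@(np.array([x,y,z])-s["tool_pos"])
    print("t",round(s["time_s"],2),"pos",np.round(s["tool_pos"],4),"yaw",round(float(np.degrees(np.arctan2(M[1,0],M[0,0]))),2),"tilt",np.round(M[:2,2],4),
          "F",np.round(s["wrist_force"],1),"w",round(s["grip_width"],4),"ff",round(s["finger_force"],1),"-> units",np.round(d/.4,4),"mm",np.round(d*1000,1))
if __name__=="__main__":
    import sys; go(*map(float,sys.argv[1:4]))
E
python3 -m creep '[[100,0.094,-0.06,0,0,0,0],[100,0.094,-0.06,0,0,0,0],[100,0.094,-0.06,0,0,0,0],[100,0.094,-0.06,0,0,0,0],[100,0.094,-0.06,0,0,0,0],[100,0.094,-0.06,0,0,0,0],[100,0.094,-0.06,0,0,0,0]]'
python3 -m creep '[[100,0.094,-0.06,0,0,0,0],[100,0.094,-0.06,0,0,0,0],[100,0.094,-0.06,0,0,0,0],[100,0.094,-0.06,0,0,0,0],[100,0.094,-0.06,0,0,0,0],[100,0.094,-0.06,0,0,0,0],[100,0.094,-0.06,0,0,0,0]]'
python3 -m creep '[[100,0,0,0,0,0,-0.091],[100,0,0,0,0,0,-0.091],[100,0,0,0,0,0,-0.091],[100,0,0,0,0,0,-0.091],[100,0,0,0,0,0,-0.091],[100,0,0,0,0,0,-0.091],[100,0,0,0,0,0,-0.091],[100,0,0,0,0,0,-0.091]]'
python3 -m creep '[[100,0,0,0,0,0,-0.091],[100,0,0,0,0,0,0],[100,0,0,0,0,0,0]]'
python3 h.py .549 -.031 .2
```

```text
time_s: 0.85
tool_pos: [0.3374, -0.2557, 0.2423]
eef_rot: [3.117, 0.388, 0.0]
wrist_force: [1.7, -0.8, 0.6]
grip_width: 0.0857
finger_force: 0.0
time_s: 1.55
tool_pos: [0.5515, -0.0282, 0.2421]
eef_rot: [3.117, 0.389, -0.0]
wrist_force: [1.1, -0.6, 1.2]
grip_width: 0.0856
finger_force: 0.0
time_s: 2.35
tool_pos: [0.5504, -0.0299, 0.242]
eef_rot: [-2.405, -2.02, 0.001]
wrist_force: [-0.2, 0.7, 0.1]
grip_width: 0.085
finger_force: 0.0
time_s: 2.65
tool_pos: [0.5505, -0.0299, 0.2421]
eef_rot: [-2.266, -2.175, 0.0]
wrist_force: [-1.0, -0.2, 0.4]
grip_width: 0.0856
finger_force: 0.0
t 2.65 pos [ 0.5505 -0.0299  0.2421] yaw 87.65 tilt [-0.0004  0.    ] F [-1.  -0.2  0.4] w 0.0856 ff 0.0 -> units [-0.003  -0.0035  0.1054] mm [-1.2 -1.4 42.1]
```

Works as expected. Now one wrist picture.

```bash
python3 - <<'E'
from h import *
s=env.sense(); im=env.camera("wrist"); c=cam("wrist",s); np.savez("w1.npz",K=c[0],T=c[1])
for n,P in dict(spout=(.616,.0435,.099),tip=(.616,.0435,.143),jar=(.549,-.031,.127),sq=(.613,-.105,.133),tin=(.623,-.029,.046),crate=(.5727,-.0301,.04)).items(): print(n,proj(c,P).round(1))
cv2.imwrite("pics/w1.png",cv2.resize(im,None,fx=1.5,fy=1.5,interpolation=cv2.INTER_CUBIC)); cv2.imwrite("pics/w1raw.png",im)
E
```

```text
spout [317.  107.5]
tip [329.3 107.1]
jar [250.8 192.5]
sq [317.7 262.3]
tin [311.3 169.3]
crate [270.1 170.8]
```

View pics/w1.png

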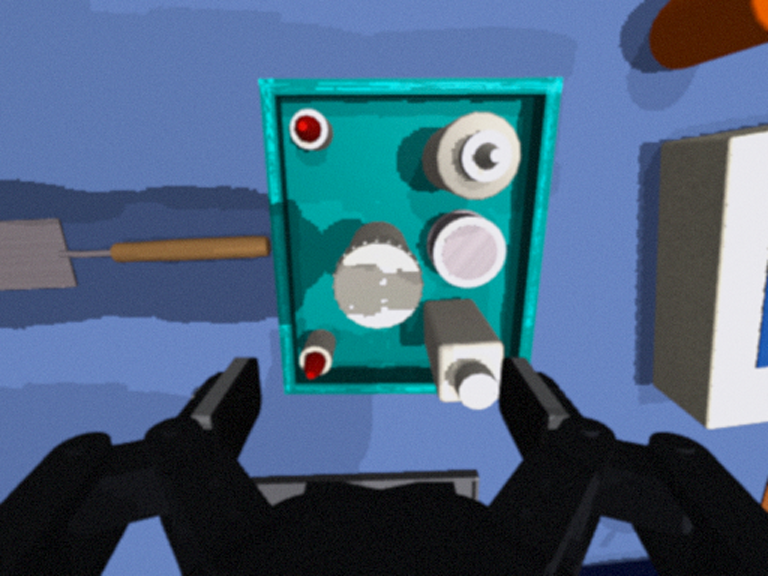

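The wrist view (x1.5) shows image right as +x and up as +y. The jar cap is at (378,285), the spout tip at (487,155), the square cap at (475,391) and the tin lid at (473,250). The crate corners are at (258,79), (563,78) and (286,392).

```bash
python3 - <<'E'
from h import *
d=np.load("w1.npz"); c=(d["K"],d["T"])
f=lambda u,v:((u+.5)/1.5-.5,(v+.5)/1.5-.5)
for n,p,z in [("jar",(378,285),.127),("tip",(487,155),.143),("body",(478,155),.099),("sqcap",(475,391),.133),("tin",(473,250),.046),("TL",(258,79),.04),("TR",(563,78),.04),("BL",(286,392),.04)]: print(n,onplane(c,f(*p),z).round(4))
E
```

```text
jar [ 0.5501 -0.0284  0.127 ]
tip [0.612  0.0467 0.143 ]
body [0.6174 0.0475 0.099 ]
sqcap [ 0.6117 -0.1029  0.133 ]
tin [ 0.6277 -0.0257  0.046 ]
TL [0.4667 0.1086 0.04  ]
TR [0.6924 0.1    0.04  ]
BL [ 0.4593 -0.1536  0.04  ]
```

```bash
python3 -m creep '[[100,0,-0.002,0.06,0,0,0],[100,0,0,0.06,0,0,0],[100,0,0,0.06,0,0,0],[100,0,0,0.06,0,0,0],[100,0,0,0.06,0,0,0],[100,0,0,0.05,0,0,0],[100,0,0,0,0,0,0]]' 45
python3 -m creep '[[80,0,0,0,0,0,0],[70,0,0,0,0,0,0],[60,0,0,0,0,0,0],[40,0,0,0,0,0,0],[0,0,0,0,0,0,0],[0,0,0,0,0,0,0],[0,0,0,0,0,0,0],[0,0,0,0,0,0,0]]' 45
python3 h.py .5497 -.030 .101
```

```text
time_s: 3.4
tool_pos: [0.5481, -0.0297, 0.1]
eef_rot: [-2.262, -2.175, 0.004]
wrist_force: [-1.0, 1.0, 0.3]
grip_width: 0.085
finger_force: 0.0
time_s: 4.2
tool_pos: [0.5505, -0.0299, 0.1039]
eef_rot: [2.261, 2.179, 0.002]
wrist_force: [-2.5, 0.7, 7.3]
grip_width: 0.056
finger_force: 46.5
t 4.2 pos [ 0.5505 -0.0299  0.1039] yaw 87.88 tilt [ 0.0021 -0.0001] F [-2.5  0.7  7.3] w 0.056 ff 46.5 -> units [-0.0004 -0.0019  0.0071] mm [-0.1 -0.8  2.9]
```

```bash
python3 - <<'E'
from h import *
s=env.camera("scene"); w=env.camera("wrist")
a=cv2.resize(s[60:240,160:340],(540,540),interpolation=cv2.INTER_CUBIC)
b=cv2.resize(w[150:384,130:390],(260,234))
o=np.zeros((540,800,3),np.uint8); o[:,:540]=a; o[:234,540:]=b; cv2.imwrite("pics/g1.png",o)
E
```

```text
(no output)
```

View pics/g1.png

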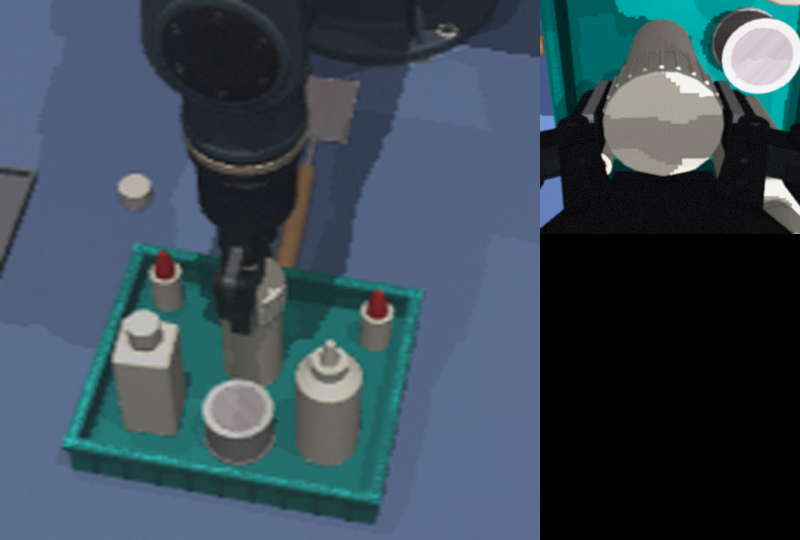

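The scene crop shows the pads on the jar's cap and its upper edge, with the jar upright. I'll try a small lift.

```bash
python3 -m creep '[[0,0,0,-0.01,0,0,0],[0,0,0,-0.01,0,0,0],[0,0,0,-0.02,0,0,0],[0,0,0,-0.03,0,0,0],[0,0,0,0,0,0,0],[0,0,0,0,0,0,0]]'
python3 h.py .501 -.349 .25
python3 - <<'E'
from h import *
s=env.camera("scene"); w=env.camera("wrist")
a=cv2.resize(s[60:240,160:340],(540,540),interpolation=cv2.INTER_CUBIC)
b=cv2.resize(w[150:384,130:390],(260,234))
o=np.zeros((540,800,3),np.uint8); o[:,:540]=a; o[:234,540:]=b; cv2.imwrite("pics/g2.png",o)
E
```

```text
time_s: 4.9
tool_pos: [0.5501, -0.0298, 0.1308]
eef_rot: [2.261, 2.18, 0.001]
wrist_force: [0.4, 0.4, -3.0]
grip_width: 0.0559
finger_force: 48.5
t 4.9 pos [ 0.5501 -0.0298  0.1308] yaw 87.91 tilt [ 0.0009 -0.    ] F [ 0.4  0.4 -3. ] w 0.0559 ff 48.5 -> units [-0.8018 -0.0932 -0.2982] mm [-320.7  -37.3 -119.3]
```

View pics/g2.png

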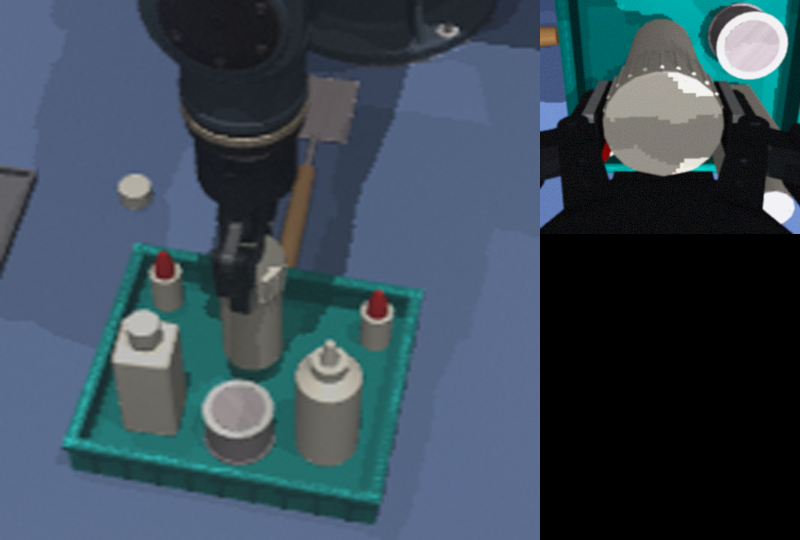

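Held firmly and upright, about 3 N. I'll carry it to the near slot of the tray.

```bash
python3 -m creep '[[0,0,0,-0.04,0,0,0],[0,0,0,-0.05,0,0,0],[0,0,0,-0.05,0,0,0],[0,0,0,-0.05,0,0,0],[0,0,0,-0.05,0,0,0],[0,0,0,-0.04,0,0,0],[0,-0.012,-0.005,-0.02,0,0,0],[0,-0.025,-0.01,0,0,0,0]]' | grep -E 'pos|width'
python3 -m creep '[[0,-0.05,-0.02,0,0,0,0],[0,-0.05,-0.02,0,0,0,0],[0,-0.05,-0.02,0,0,0,0],[0,-0.05,-0.02,0,0,0,0],[0,-0.05,-0.02,0,0,0,0],[0,-0.05,-0.02,0,0,0,0],[0,-0.05,-0.02,0,0,0,0],[0,-0.05,-0.02,0,0,0,0]]' | grep -E 'pos|width'
python3 -m creep '[[0,-0.05,-0.02,0,0,0,0],[0,-0.05,-0.02,0,0,0,0],[0,-0.05,-0.02,0,0,0,0],[0,-0.05,-0.02,0,0,0,0],[0,-0.05,-0.02,0,0,0,0],[0,-0.05,-0.02,0,0,0,0],[0,-0.05,-0.02,0,0,0,0],[0,-0.02,-0.008,0,0,0,0]]' | grep -E 'pos|width'
python3 -m creep '[[0,0,0,0.03,0,0,0],[0,0,0,0.05,0,0,0],[0,0,0,0.05,0,0,0],[0,0,0,0.05,0,0,0],[0,0,0,0.05,0,0,0],[0,0,0,0.05,0,0,0],[0,0,0,0.04,0,0,0],[0,0,0,0.02,0,0,0]]' | grep -E 'pos|width|force'
python3 h.py .409 -.348 .103
python3 - <<'E'
from h import *
s=env.camera("scene"); t=env.camera("top")
a=cv2.resize(s[80:260,60:260],(600,540),interpolation=cv2.INTER_CUBIC)
o=np.zeros((540,800,3),np.uint8); o[:,:600]=a; o[:300,600:]=cv2.resize(t[160:310,330:430],(200,300)); cv2.imwrite("pics/p1.png",o)
E
```

```text
tool_pos: [0.5434, -0.0446, 0.2506]
grip_width: 0.0557
tool_pos: [0.472, -0.2032, 0.2491]
grip_width: 0.0558
tool_pos: [0.4071, -0.3492, 0.2491]
grip_width: 0.0554
tool_pos: [0.408, -0.346, 0.1119]
wrist_force: [0.0, -0.1, -3.4]
grip_width: 0.0555
finger_force: 49.0
t 8.2 pos [ 0.408  -0.346   0.1119] yaw 87.95 tilt [-0.0021  0.0021] F [ 0.  -0.1 -3.4] w 0.0555 ff 49.0 -> units [-0.0048  0.0027  0.0222] mm [-1.9  1.1  8.9]
```

View pics/p1.png

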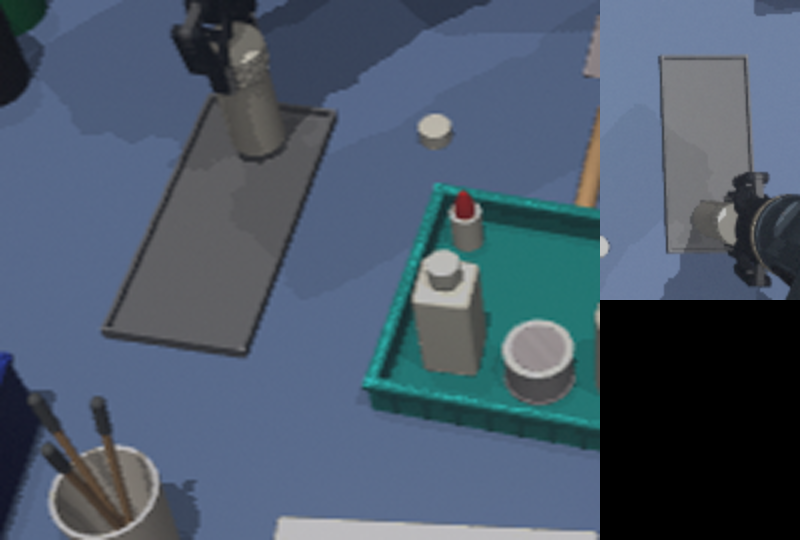

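The jar hangs just above the tray's near end, clear of the rims. I'll lower and release it.

```bash
python3 -m creep '[[0,0,0,0.008,0,0,0],[0,0,0,0.006,0,0,0],[0,0,0,0.004,0,0,0],[0,0,0,0.002,0,0,0],[0,0,0,0,0,0,0],[0,0,0,0,0,0,0]]' | grep -E 'pos|width|force'
python3 h.py .409 -.348 .103
```

```text
tool_pos: [0.4089, -0.3478, 0.1064]
wrist_force: [0.0, -0.2, -3.9]
grip_width: 0.0561
finger_force: 49.0
t 8.9 pos [ 0.4089 -0.3478  0.1064] yaw 87.91 tilt [ 0.0002 -0.0001] F [ 0.  -0.2 -3.9] w 0.0561 ff 49.0 -> units [-0.0006  0.0002  0.0086] mm [-0.2  0.1  3.4]
```

```bash
python3 -m creep '[[0,0,0,0.004,0,0,0],[0,0,0,0.003,0,0,0],[0,0,0,0.002,0,0,0],[0,0,0,0,0,0,0],[0,0,0,0,0,0,0]]' | grep -E 'pos|width|force'
```

```text
tool_pos: [0.4088, -0.3478, 0.1029]
wrist_force: [-1.9, 0.4, 3.6]
grip_width: 0.0559
finger_force: 49.6
```

```bash
python3 -m creep '[[72,0,0,0,0,0,0],[80,0,0,0,0,0,0],[100,0,0,0,0,0,0],[100,0,0,-0.03,0,0,0],[100,0,0,-0.08,0,0,0],[100,0,0,-0.09,0,0,0],[100,0,0,-0.09,0,0,0],[100,0,0,-0.08,0,0,0]]' | grep -E 'pos|width|force'
python3 -m creep '[[100,0.05,0.024,0,0,0,0],[100,0.1,0.048,0,0,0,0],[100,0.1,0.048,0,0,0,0],[100,0.1,0.048,0,0,0,0],[100,0.1,0.048,0,0,0,0],[100,0.1,0.048,0,0,0,0],[100,0.1,0.048,0,0,0,0]]' | grep -E 'pos'
python3 -m creep '[[100,0.1,0.048,0,0,0,0],[100,0.1,0.048,0,0,0,0],[100,0.1,0.048,0,0,0,0],[100,0.05,0.024,0,0,0,0],[100,0,0,0,0,0,0],[100,0,0,0,0,0,0]]' | grep -E 'pos'
python3 h.py .616 .046 .0875
python3 - <<'E'
from h import *
s=env.sense(); w=env.camera("wrist"); t=env.camera("top"); c=cam("wrist",s)
for n,P in dict(spouttop=(.616,.046,.143),body=(.616,.046,.099)).items(): print(n,proj(c,P).round(1))
o=np.zeros((480,800,3),np.uint8); o[:384,:512]=w; o[:375,550:800]=cv2.resize(t[160:310,330:430],(250,375)); cv2.imwrite("pics/s1.png",o)
E
```

```text
tool_pos: [0.4088, -0.3476, 0.2536]
wrist_force: [0.9, -0.7, 0.2]
grip_width: 0.0851
finger_force: 0.0
tool_pos: [0.5436, -0.0907, 0.2518]
tool_pos: [0.6153, 0.0453, 0.2512]
t 11.5 pos [0.6153 0.0453 0.2512] yaw 87.96 tilt [ 0.0002 -0.0001] F [ 0.5 -0.8 -0.5] w 0.0853 ff 0.0 -> units [0.0019 0.0016 0.4091] mm [  0.7   0.7 163.7]
spouttop [252.9 192.7]
body [252.9 180.8]
```

View pics/s1.png

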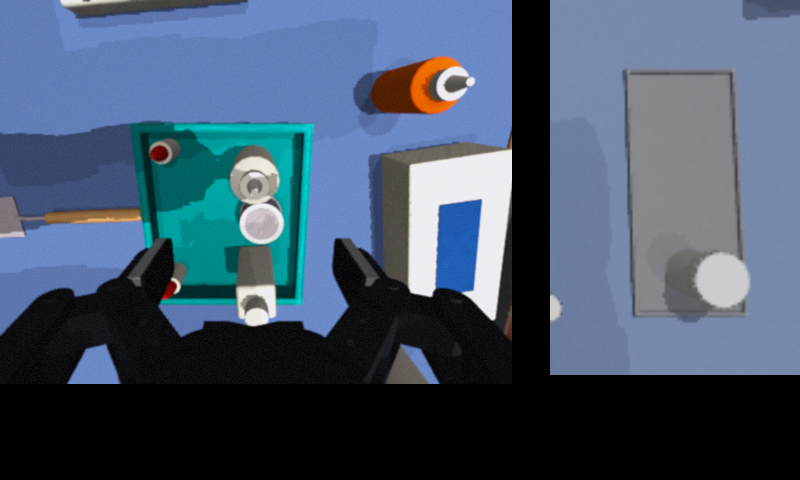

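The wrist view puts the spout tip at (254,187), centred between the open fingers, with its body circle at about (253,179). The jar stands in the tray. Descending with a force check.

```bash
python3 -m creep '[[100,0,0,0.06,0,0,0],[100,0,0,0.08,0,0,0],[100,0,0,0.08,0,0,0],[100,0,0,0.08,0,0,0],[100,0.002,0.001,0.05,0,0,0],[100,0,0,0.025,0,0,0],[100,0,0,0.015,0,0,0],[100,0,0,0.005,0,0,0]]' 45| grep -E 'pos|force'
python3 -m creep '[[100,0,0,0.008,0,0,0],[100,0,0,0.006,0,0,0],[80,0,0,0,0,0,0],[70,0,0,0,0,0,0],[60,0,0,0,0,0,0],[40,0,0,0,0,0,0],[0,0,0,0,0,0,0],[0,0,0,0,0,0,0]]' 45| grep -E 'pos|force|wid'
python3 -m creep '[[0,0,0,0,0,0,0],[0,0,0,0,0,0,0],[0,0,0,0,0,0,0]]' 45| grep -E 'pos|force|wid'
```

```text
tool_pos: [0.6159, 0.0454, 0.0932]
wrist_force: [0.0, 0.2, -0.3]
finger_force: 0.0
tool_pos: [0.616, 0.0459, 0.0878]
wrist_force: [-0.8, -0.3, 6.1]
grip_width: 0.0523
finger_force: 46.4
tool_pos: [0.616, 0.0459, 0.0878]
wrist_force: [-1.9, 0.0, 5.7]
grip_width: 0.0525
finger_force: 46.4
```

```bash
python3 -m creep '[[0,0,0,-0.02,0,0,0],[0,0,0,-0.05,0,0,0],[0,0,0,-0.06,0,0,0],[0,0,0,-0.07,0,0,0],[0,0,0,-0.07,0,0,0],[0,0,0,-0.07,0,0,0],[0,0,0,-0.04,0,0,0],[0,0,0,-0.02,0,0,0]]' | grep -E 'pos|wid|force'
python3 -m creep '[[0,-0.037,-0.009,0,0,0,0],[0,-0.066,-0.017,0,0,0,0],[0,-0.066,-0.017,0,0,0,0],[0,-0.066,-0.017,0,0,0,0],[0,-0.066,-0.017,0,0,0,0],[0,-0.066,-0.017,0,0,0,0],[0,-0.066,-0.017,0,0,0,0],[0,-0.066,-0.017,0,0,0,0]]' | grep -E 'pos|wid'
python3 -m creep '[[0,-0.066,-0.017,0,0,0,0],[0,-0.066,-0.017,0,0,0,0],[0,-0.066,-0.017,0,0,0,0],[0,-0.066,-0.017,0,0,0,0],[0,-0.066,-0.017,0,0,0,0],[0,-0.066,-0.017,0,0,0,0],[0,-0.066,-0.015,0,0,0,0],[0,-0.037,-0.009,0,0,0,0]]' | grep -E 'pos|wid'
python3 -m creep '[[0,0,0,0.03,0,0,0],[0,0,0,0.06,0,0,0],[0,0,0,0.07,0,0,0],[0,0,0,0.07,0,0,0],[0,0,0,0.06,0,0,0],[0,0,0,0.05,0,0,0],[0,0,0,0.03,0,0,0],[0,0,0,0.01,0,0,0]]' | grep -E 'pos|width|force'
python3 h.py .501 -.349 .087
```

```text
tool_pos: [0.6162, 0.0459, 0.2491]
wrist_force: [0.7, 0.7, -3.1]
grip_width: 0.052
finger_force: 48.0
tool_pos: [0.556, -0.1533, 0.2461]
grip_width: 0.0527
tool_pos: [0.498, -0.3513, 0.246]
grip_width: 0.0527
tool_pos: [0.4988, -0.3489, 0.0937]
wrist_force: [-0.3, 0.6, -2.4]
grip_width: 0.0525
finger_force: 47.9
t 16.7 pos [ 0.4988 -0.3489  0.0937] yaw 87.91 tilt [-0.0019  0.0014] F [-0.3  0.6 -2.4] w 0.0525 ff 47.9 -> units [-0.0001  0.0056  0.0166] mm [-0.   2.2  6.7]
```

```bash
python3 -m creep '[[0,0,0.004,0.006,0,0,0],[0,0,0,0.004,0,0,0],[0,0,0,0.003,0,0,0],[0,0,0,0,0,0,0],[0,0,0,0,0,0,0]]' | grep -E 'pos|force'
```

```text
tool_pos: [0.5014, -0.3496, 0.0903]
wrist_force: [0.4, -0.3, -3.1]
finger_force: 47.9
```

```bash
python3 -m creep '[[0,0,0,0.004,0,0,0],[0,0,0,0.003,0,0,0],[0,0,0,0.002,0,0,0],[0,0,0,0,0,0,0],[0,0,0,0,0,0,0]]' | grep -E 'pos|force'
```

```text
tool_pos: [0.5014, -0.3496, 0.0868]
wrist_force: [-1.4, 1.3, 4.7]
finger_force: 48.6
```

```bash
python3 -m creep '[[72,0,0,0,0,0,0],[80,0,0,0,0,0,0],[85,0,0,-0.02,0,0,0],[85,0,0,-0.06,0,0,0],[85,0,0,-0.09,0,0,0],[85,0,0,-0.1,0,0,0],[85,0,0,-0.09,0,0,0],[85,0,0,-0.05,0,0,0]]' | grep -E 'pos|width|force'
python3 -m creep '[[100,0.052,0.022,0,0,0,0],[100,0.1,0.041,0,0,0,0],[100,0.1,0.041,0,0,0,0],[100,0.1,0.041,0,0,0,0],[100,0.1,0.041,0,0,0,0],[100,0.1,0.041,0,0,0,0],[100,0.072,0.028,0,0,0,0],[100,0,0,0,0,0,0]]' | grep -E 'pos'
python3 -m creep '[[100,0,0,0,0,0,0]]' | grep -E 'pos'
python3 h.py .6125 -.1035 .082
python3 - <<'E'
from h import *
s=env.sense(); w=env.camera("wrist"); t=env.camera("top"); c=cam("wrist",s)
for n,P in dict(cap=(.6125,-.1035,.133),body=(.6125,-.1035,.109)).items(): print(n,proj(c,P).round(1))
o=np.zeros((400,800,3),np.uint8); o[:384,:512]=w; o[:375,550:800]=cv2.resize(t[160:310,330:430],(250,375)); cv2.imwrite("pics/q1.png",o)
E
```

```text
tool_pos: [0.5017, -0.3498, 0.2542]
wrist_force: [0.8, -0.0, -0.7]
grip_width: 0.0727
finger_force: 0.0
tool_pos: [0.6134, -0.1002, 0.2506]
tool_pos: [0.6124, -0.1033, 0.2506]
t 19.4 pos [ 0.6124 -0.1033  0.2506] yaw 87.98 tilt [ 0.0002 -0.0003] F [-0.2 -0.4  0. ] w 0.0856 ff 0.0 -> units [-3.000e-04  2.000e-04  4.216e-01] mm [-1.000e-01  1.000e-01  1.686e+02]
cap [252.3 190.7]
body [252.3 184.1]
```

View pics/q1.png

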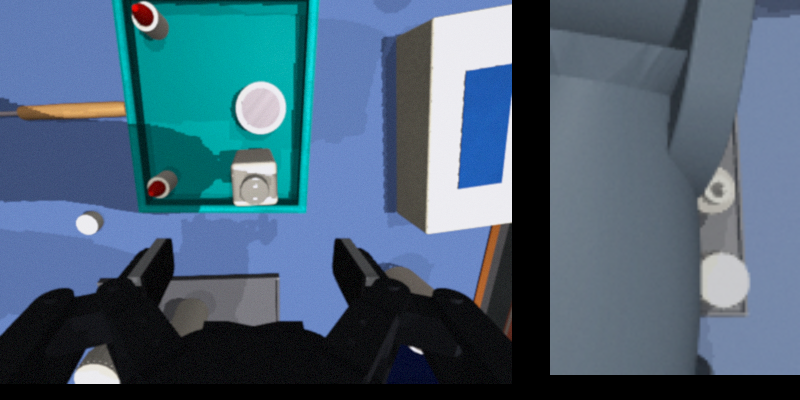

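The wrist view puts the square cap at (255,188) and its body at x 232 to 277, 1 to 2 px right of the fingers' midline, so I'll nudge +1 mm. Spout bottle and jar both stand in the tray.

```bash
python3 -m creep '[[100,0,0.003,0.06,0,0,0],[100,0,0,0.08,0,0,0],[100,0,0,0.08,0,0,0],[100,0,0,0.08,0,0,0],[100,0,0,0.05,0,0,0],[100,0,0,0.03,0,0,0],[100,0,0,0.02,0,0,0],[100,0,0,0.005,0,0,0]]' 45| grep -E 'pos|force'
python3 -m creep '[[100,0,0,0.01,0,0,0],[100,0,0,0.005,0,0,0],[80,0,0,0,0,0,0],[70,0,0,0,0,0,0],[60,0,0,0,0,0,0],[40,0,0,0,0,0,0],[0,0,0,0,0,0,0],[0,0,0,0,0,0,0]]' 45| grep -E 'pos|force|wid'
python3 -m creep '[[0,0,0,0,0,0,0],[0,0,0,0,0,0,0],[0,0,0,0,0,0,0]]' 45| grep -E 'pos|force|wid'
python3 h.py .593 -.351 .25
```

```text
tool_pos: [0.6134, -0.1043, 0.0882]
wrist_force: [-0.3, 0.2, -0.3]
finger_force: 0.0
tool_pos: [0.6138, -0.1038, 0.0829]
wrist_force: [-0.6, 0.2, 5.3]
grip_width: 0.0482
finger_force: 46.0
tool_pos: [0.6138, -0.1039, 0.0828]
wrist_force: [0.0, 0.4, 5.0]
grip_width: 0.0479
finger_force: 45.9
t 21.4 pos [ 0.6138 -0.1039  0.0828] yaw 87.91 tilt [ 0.0008 -0.0001] F [0.  0.4 5. ] w 0.0479 ff 45.9 -> units [-0.6194 -0.029  -0.4179] mm [-247.7  -11.6 -167.2]
```

```bash
python3 -m creep '[[0,0,0,-0.02,0,0,0],[0,0,0,-0.05,0,0,0],[0,0,0,-0.06,0,0,0],[0,0,0,-0.07,0,0,0],[0,0,0,-0.07,0,0,0],[0,0,0,-0.05,0,0,0],[0,0,0,-0.03,0,0,0],[0,0,0,-0.01,0,0,0]]' | grep -E 'pos|wid|force'
python3 -m creep '[[0,-0.03,-0.001,0,0,0,0],[0,-0.06,-0.003,0,0,0,0],[0,-0.07,-0.003,0,0,0,0],[0,-0.07,-0.003,0,0,0,0],[0,-0.07,-0.003,0,0,0,0],[0,-0.07,-0.003,0,0,0,0],[0,-0.07,-0.003,0,0,0,0],[0,-0.07,-0.003,0,0,0,0]]' | grep -E 'pos|wid'
python3 -m creep '[[0,-0.06,-0.004,0,0,0,0],[0,-0.05,-0.003,0,0,0,0],[0,0,0,0.03,0,0,0],[0,0,0,0.06,0,0,0],[0,0,0,0.07,0,0,0],[0,0,0,0.07,0,0,0],[0,0,0,0.06,0,0,0],[0,0,0,0.03,0,0,0]]' | grep -E 'pos|wid'
python3 -m creep '[[0,0,0,0.015,0,0,0],[0,0,0,0.005,0,0,0],[0,0,0,0,0,0,0],[0,0,0,0,0,0,0]]' | grep -E 'pos|width|force'
python3 h.py .593 -.351 .082
```

```text
tool_pos: [0.6138, -0.1039, 0.2274]
wrist_force: [0.4, -0.2, -2.1]
grip_width: 0.0481
finger_force: 46.2
tool_pos: [0.5963, -0.3091, 0.2248]
grip_width: 0.0482
tool_pos: [0.5909, -0.351, 0.0946]
grip_width: 0.0481
tool_pos: [0.5933, -0.3516, 0.0914]
wrist_force: [-0.0, -0.2, -2.6]
grip_width: 0.0481
finger_force: 46.3
t 24.2 pos [ 0.5933 -0.3516  0.0914] yaw 87.91 tilt [ 0.0013 -0.0008] F [-0.  -0.2 -2.6] w 0.0481 ff 46.3 -> units [ 0.0014 -0.0009  0.0234] mm [ 0.6 -0.4  9.4]
```

```bash
python3 -m creep '[[0,0,0,0.008,0,0,0],[0,0,0,0.006,0,0,0],[0,0,0,0.004,0,0,0],[0,0,0,0.003,0,0,0],[0,0,0,0,0,0,0],[0,0,0,0,0,0,0]]' | grep -E 'pos|force'
python3 -m creep '[[0,0,0,0.002,0,0,0],[0,0,0,0.002,0,0,0],[0,0,0,0,0,0,0],[0,0,0,0,0,0,0]]' | grep -E 'pos|force'
```

```text
tool_pos: [0.5928, -0.3512, 0.0819]
wrist_force: [1.2, -0.1, -1.4]
finger_force: 46.4
tool_pos: [0.5929, -0.3513, 0.0818]
wrist_force: [-6.7, 3.1, 16.9]
finger_force: 48.0
```

```bash
python3 -m creep '[[65,0,0,0,0,0,0],[75,0,0,0,0,0,0],[85,0,0,-0.02,0,0,0],[85,0,0,-0.06,0,0,0],[85,0,0,-0.09,0,0,0],[85,0,0,-0.1,0,0,0],[85,0,0,-0.09,0,0,0],[85,0,0,-0.05,0,0,0]]' | grep -E 'pos|width|force'
python3 -m creep '[[100,0.055,0.005,0,0,0,0],[100,0.1,0.006,0,0,0,0],[100,0.1,0.006,0,0,0,0],[100,0.1,0.006,0,0,0,0],[100,0.1,0.006,0,0,0,0],[100,0.1,0.006,0,0,0,0],[100,0.1,0.006,0,0,0,0],[100,0.1,0.006,0,0,0,0]]' | grep -E 'pos'
python3 -m creep '[[100,0.055,0.003,0,0,0,0],[100,0,0,0,0,0,0],[100,0,0,0,0,0,0]]' | grep -E 'pos'
python3 h.py .6245 -.028 .021
python3 - <<'E'
from h import *
s=env.sense(); w=env.camera("wrist"); t=env.camera("top"); c=cam("wrist",s); np.savez("w2.npz",K=c[0],T=c[1])
print(proj(c,(.6245,-.028,.046)).round(1))
o=np.zeros((400,800,3),np.uint8); o[:384,:512]=w; o[:375,550:800]=cv2.resize(t[160:310,330:430],(250,375)); cv2.imwrite("pics/t1.png",o)
E
```

```text
tool_pos: [0.5933, -0.3515, 0.2484]
wrist_force: [-0.0, -0.4, -0.0]
grip_width: 0.0725
finger_force: 0.0
tool_pos: [0.6226, -0.0485, 0.245]
tool_pos: [0.6247, -0.028, 0.2447]
t 27.1 pos [ 0.6247 -0.028   0.2447] yaw 87.96 tilt [ 0.0003 -0.0002] F [ 0.1 -0.4  0.1] w 0.0856 ff 0.0 -> units [ 1.000e-04 -7.000e-04  5.593e-01] mm [  0.   -0.3 223.7]
[252.1 171.9]
```

View pics/t1.png

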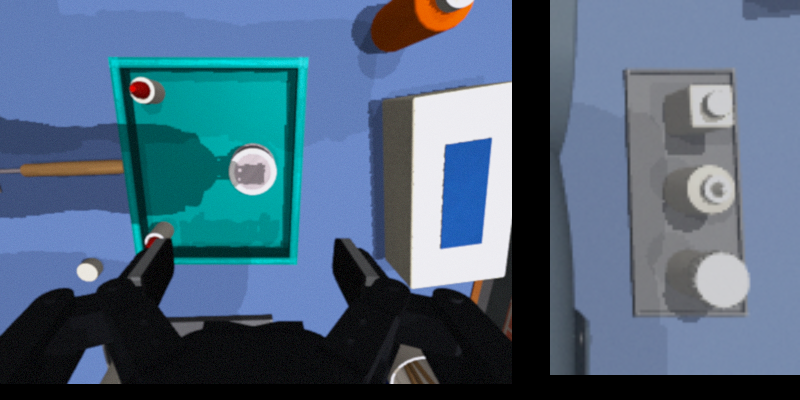

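The tin lid is at (252,170), centred to about 2 mm, and all three containers stand upright in the tray (right panel). I'll turn 90° so the fingers straddle the tin along y, well clear of the walls, and grasp it.

```bash
python3 -m creep '[[100,0.003,0,0.04,0,0,0.091],[100,0,0,0.04,0,0,0.091],[100,0,0,0.04,0,0,0.091],[100,0,0,0.04,0,0,0.091],[100,0,0,0.04,0,0,0.091],[100,0,0,0.04,0,0,0.091],[100,0,0,0.04,0,0,0.091],[100,0,0,0.04,0,0,0.091]]' 45| grep -E 'pos|force'
python3 -m creep '[[100,0,0,0,0,0,0.091],[100,0,0,0,0,0,0.091],[100,0,0,0,0,0,0.091],[100,0,0,0.03,0,0,0],[100,0,0,0.03,0,0,0],[100,0,0,0,0,0,0],[100,0,0,0,0,0,0]]' 45| grep -E 'pos|force'
python3 h.py .6245 -.027 .024; python3 -c "
from cell import env; print(env.tips_ahead)"
```

```text
tool_pos: [0.6246, -0.0283, 0.1158]
wrist_force: [-0.1, 0.7, -0.6]
finger_force: 0.0
tool_pos: [0.6243, -0.0272, 0.0917]
wrist_force: [0.6, -1.0, 0.2]
finger_force: 0.0
t 28.7 pos [ 0.6243 -0.0272  0.0917] yaw -2.21 tilt [-0.0012  0.    ] F [ 0.6 -1.   0.2] w 0.0856 ff 0.0 -> units [ 0.0008 -0.0004  0.1692] mm [ 0.3 -0.2 67.7]
0.011
```

```bash
python3 -m creep '[[100,0,0,0.05,0,0,0],[100,0,0,0.05,0,0,0],[100,0,0,0.035,0,0,0],[100,0,0,0.02,0,0,0],[100,0,0,0.01,0,0,0],[100,0,0,0.002,0,0,0],[85,0,0,0,0,0,0],[75,0,0,0,0,0,0]]' 45| grep -E 'pos|force'
python3 -m creep '[[60,0,0,0,0,0,0],[40,0,0,0,0,0,0],[0,0,0,0,0,0,0],[0,0,0,0,0,0,0],[0,0,0,0,0,0,0],[0,0,0,0,0,0,0],[0,0,0,0,0,0,0]]' 50| grep -E 'pos|force|wid'
python3 -m creep '[[0,0,0,-0.01,0,0,0],[0,0,0,-0.02,0,0,0],[0,0,0,-0.04,0,0,0],[0,0,0,-0.06,0,0,0],[0,0,0,0,0,0,0],[0,0,0,0,0,0,0]]' | grep -E 'pos|force|wid'
python3 h.py .5399 .3185 .2
```

```text
tool_pos: [0.6252, -0.027, 0.0262]
wrist_force: [0.5, 0.2, -0.2]
finger_force: 0.0
tool_pos: [0.6252, -0.0271, 0.0265]
wrist_force: [-1.7, -0.7, 6.7]
grip_width: 0.0566
finger_force: 52.7
tool_pos: [0.625, -0.027, 0.0779]
wrist_force: [-0.3, 0.3, -2.9]
grip_width: 0.0563
finger_force: 53.6
t 30.8 pos [ 0.625  -0.027   0.0779] yaw -2.18 tilt [ 0.0011 -0.    ] F [-0.3  0.3 -2.9] w 0.0563 ff 53.6 -> units [-0.2452 -0.855  -0.3055] mm [ -98.1 -342.  -122.2]
```

```bash
python3 - <<'E'
from h import *
for n,win in (("top",(195,250,128,184)),("scene",(165,212,352,412))):
    im=cv2.imread(f"pics/{n}0.png"); c=cam(n); y0,y1,x0,x1=win
    l=im.astype(int)[y0:y1,x0:x1]; 
    g=cv2.GaussianBlur(im,(3,3),0).astype(int)[y0:y1,x0:x1]
    m=((g[...,2]-g[...,0]>2)&(g.sum(2)<570)&(g.sum(2)>300)).astype(np.uint8)*255
    m=cv2.morphologyEx(m,cv2.MORPH_OPEN,np.ones((3,3)))
    k=cv2.convexHull(max(cv2.findContours(m,0,1)[0],key=cv2.contourArea)); e=cv2.fitEllipse(k)
    u=(e[0][0]+x0,e[0][1]+y0); print(n,np.round(u,1),np.round(e[1],1),onplane(c,u,.053).round(4))
E
```

```text
top [156.7 223.7] [42.2 43.1] [0.5377 0.3142 0.053 ]
scene [381.2 199.9] [ 59.4 209.5] [0.582  0.3213 0.053 ]
```

```bash
python3 -m creep '[[0,0,0,-0.04,0,0,0],[0,0,0,-0.06,0,0,0],[0,0,0,-0.06,0,0,0],[0,0,0,-0.04,0,0,0],[0,-0.01,-0.034,0,0,0,0],[0,-0.019,-0.065,0,0,0,0],[0,-0.019,-0.065,0,0,0,0],[0,-0.019,-0.065,0,0,0,0]]' | grep -E 'pos|wid'
python3 -m creep '[[0,-0.019,-0.065,0,0,0,0],[0,-0.019,-0.065,0,0,0,0],[0,-0.019,-0.065,0,0,0,0],[0,-0.019,-0.065,0,0,0,0],[0,-0.019,-0.065,0,0,0,0],[0,-0.019,-0.065,0,0,0,0],[0,-0.019,-0.065,0,0,0,0],[0,-0.019,-0.065,0,0,0,0]]' | grep -E 'pos|wid'
python3 -m creep '[[0,-0.019,-0.065,0,0,0,0],[0,-0.01,-0.037,0,0,0,0],[0,0,0,0,0,0,0],[0,0,0,0,0,0,0]]' | grep -E 'pos|wid'
python3 h.py .538 .317 .077
python3 - <<'E'
from h import *
s=env.sense(); w=env.camera("wrist"); sc=env.camera("scene"); c=cam("wrist",s); np.savez("w3.npz",K=c[0],T=c[1])
print("pred pan wrist",proj(c,(.538,.317,.053)).round(1),"scene",proj(cam("scene"),(.538,.317,.053)).round(1), onplane(cam("scene"),(382,188.5),.053).round(4))
o=np.zeros((400,800,3),np.uint8); o[:384,:512]=w; o[:360,530:770]=cv2.resize(sc[120:240,340:420],(240,360)); cv2.imwrite("pics/b1.png",o)
E
```

```text
tool_pos: [0.5978, 0.0278, 0.1573]
grip_width: 0.0569
tool_pos: [0.5293, 0.1321, 0.1727]
grip_width: 0.057
tool_pos: [0.5152, 0.1494, 0.1773]
grip_width: 0.0568
t 32.8 pos [0.5152 0.1494 0.1773] yaw 12.07 tilt [-0.0275  0.1247] F [ 0.3 -0.7 -2.2] w 0.0568 ff 53.8 -> units [ 0.1435 -0.3626  0.2993] mm [  57.4 -145.1  119.7]
pred pan wrist [109.4 127.4] scene [379.9 185.4] [0.5468 0.3225 0.053 ]
```

View pics/b1.png

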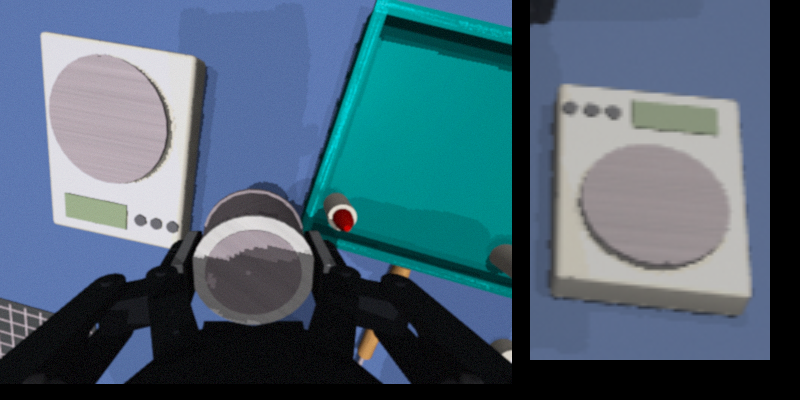

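The tool has tilted about 7° and turned, so a joint limit was probably reached. Checking the joints before going on.

```bash
python3 - <<'E'
from h import *
s=env.sense(); print(np.round(s["joints"],3), s["eef_rot"], s["tool_pos"])
M=R.from_rotvec(s["eef_rot"]).as_matrix()
th=np.radians(-2.2)
# rotation needed (tool frame) to upright keeping present yaw
x=M[:,0]*[1,1,0]; x/=np.linalg.norm(x); U=np.array([x,np.cross([0,0,-1],x),[0,0,-1]]).T
print("upright fix units",(R.from_matrix(M.T@U).as_rotvec()/(np.pi/2)).round(4))
E
```

```text
[ 0.209  0.307 -0.083  1.183  0.128  3.141] [-2.99768105 -0.31599763  0.02194945] [0.51531837 0.14913777 0.17708724]
upright fix units [-0.0815  0.0007 -0.    ]
```

Joint 6 reached its limit: q6 = q1 − yaw + π, so the yaw must stay at or above q1 here. I'll turn back toward yaw of about 60° and level the tool.

```bash
cat > lv.py <<'E'
from h import *
s=env.sense(); M=R.from_rotvec(s["eef_rot"]).as_matrix()
x=M[:,0]*[1,1,0]; x/=np.linalg.norm(x); U=np.array([x,np.cross([0,0,-1],x),[0,0,-1]]).T
print("q",np.round(s["joints"],3),"upright fix units",(R.from_matrix(M.T@U).as_rotvec()/(np.pi/2)).round(4))
E
python3 -m creep '[[0,0,0,0,0,0,-0.09],[0,0,0,0,0,0,-0.09],[0,0,0,0,0,0,-0.09],[0,0,0,0,0,0,0],[0,0,0,0,0,0,0]]' | grep -E 'pos|wid'
python3 lv.py; python3 h.py .54 .318 .13
```

```text
tool_pos: [0.5152, 0.1492, 0.1771]
grip_width: 0.0566
q [ 0.209  0.307 -0.083  1.183  0.128  2.721] upright fix units [-0.0749 -0.0324  0.0019]
t 33.4 pos [0.5152 0.1492 0.1771] yaw 35.92 tilt [-0.0279  0.1247] F [ 0.  -0.8 -2.5] w 0.0566 ff 53.7 -> units [ 0.2914 -0.2878  0.1677] mm [ 116.6 -115.1   67.1]
```

```bash
python3 -m creep '[[0,0,0,0,-0.0375,-0.0162,0],[0,0,0,0,-0.0375,-0.0162,0],[0,0,0,0,0,0,-0.09],[0,0,0,0,0,0,-0.09],[0,0,0,0,0,0,-0.09],[0,0,0,0,0,0,0],[0,0,0,0,0,0,0]]' | grep -E 'pos|wid'
python3 lv.py; python3 h.py .54 .318 .13
python3 - <<'E'
from h import *
d=np.load("w3.npz"); c=(d["K"],d["T"]); print("pan from wrist",onplane(c,(109.5,118.5),.053).round(4))
cs=cam("scene"); print("pan from scene",onplane(cs,(340+(655-530)/3,120+206/3),.053).round(4))
E
```

```text
tool_pos: [0.5151, 0.1494, 0.1772]
grip_width: 0.0569
q [ 0.282  0.306 -0.077  1.187 -0.     2.372] upright fix units [ 0.0005 -0.0004 -0.    ]
t 34.1 pos [0.5151 0.1494 0.1772] yaw 60.28 tilt [0.001  0.0002] F [-0.3  0.6 -1.8] w 0.0569 ff 53.9 -> units [ 0.3969 -0.1551  0.1181] mm [158.7 -62.   47.2]
pan from wrist [0.5466 0.3173 0.053 ]
pan from scene [0.5475 0.3217 0.053 ]
```

```bash
python3 -m creep '[[0,0.025,-0.009,0,0,0,0],[0,0.055,-0.02,0,0,0,0],[0,0.055,-0.02,0,0,0,0],[0,0.055,-0.02,0,0,0,0],[0,0.055,-0.02,0,0,0,0],[0,0.055,-0.02,0,0,0,0],[0,0.055,-0.02,0,0,0,0],[0,0.048,-0.018,0,0,0,0]]' | grep -E 'pos|wid'
python3 -m creep '[[0,0,0,0.04,0,0,0],[0,0,0,0.06,0,0,0],[0,0,0,0.06,0,0,0],[0,0,0,0.03,0,0,0],[0,0,0,0.01,0,0,0],[0,0,0,0,0,0,0],[0,0,0,0,0,0,0]]' | grep -E 'pos|wid'
python3 lv.py; python3 h.py .544 .3185 .0745
python3 - <<'E'
from h import *
s=env.camera("scene")
cv2.imwrite("pics/b2.png",cv2.resize(s[100:250,320:450],(520,600),interpolation=cv2.INTER_CUBIC))
E
```

```text
tool_pos: [0.5427, 0.3207, 0.1771]
grip_width: 0.0568
tool_pos: [0.5434, 0.3192, 0.0984]
grip_width: 0.0566
q [ 0.531  0.537  0.068  1.1   -0.     2.615] upright fix units [ 0.001  -0.0013 -0.    ]
t 35.6 pos [0.5434 0.3192 0.0984] yaw 60.63 tilt [0.0023 0.001 ] F [-0.5 -0.2 -1.3] w 0.0566 ff 53.9 -> units [-0.001   0.002   0.0598] mm [-0.4  0.8 23.9]
```

View pics/b2.png

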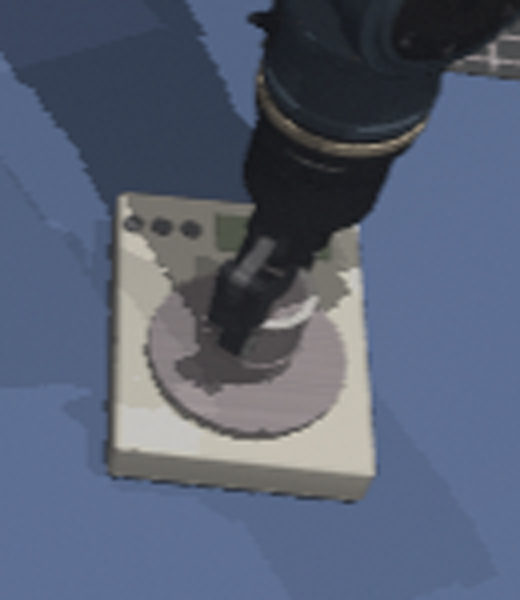

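The tin hangs level above the pan's middle (pan about (248,352) in the crop, tin foot about (265,350) and still 24 mm up). I'll lower it gently.

```bash
python3 -m creep '[[0,0,0,0.02,0,0,0],[0,0,0,0.015,0,0,0],[0,0,0,0.01,0,0,0],[0,0,0,0.005,0,0,0],[0,0,0,0.002,0,0,0],[0,0,0,0,0,0,0],[0,0,0,0,0,0,0]]' | grep -E 'pos|force'
```

```text
tool_pos: [0.543, 0.3189, 0.0767]
wrist_force: [0.2, -0.8, -2.2]
finger_force: 53.9
```

```bash
python3 -m creep '[[0,0,0,0.002,0,0,0],[0,0,0,0.002,0,0,0],[0,0,0,0,0,0,0],[0,0,0,0,0,0,0]]' | grep -E 'pos|force'
```

```text
tool_pos: [0.5429, 0.3188, 0.0749]
wrist_force: [-0.5, -0.4, -3.4]
finger_force: 53.9
```

```bash
python3 -m creep '[[0,0,0,0.002,0,0,0],[0,0,0,0,0,0,0],[0,0,0,0,0,0,0]]' | grep -E 'pos|force'
```

```text
tool_pos: [0.543, 0.3188, 0.0745]
wrist_force: [-2.6, -1.1, 5.7]
finger_force: 54.6
```

```bash
python3 -m creep '[[75,0,0,0,0,0,0],[90,0,0,0,0,0,0],[100,0,0,0,0,0,0],[100,0,0,-0.03,0,0,0],[100,0,0,-0.09,0,0,-0.076],[100,0,0,-0.11,0,0,-0.076],[100,0,0,-0.11,0,0,-0.076],[100,0,0,-0.08,0,0,-0.076]]' | grep -E 'pos|wid'
python3 -m creep '[[100,0,0,0,0,0,0],[100,0,0,0,0,0,0]]' | grep -E 'pos|wid'
python3 lv.py; python3 h.py .5929 -.3513 .25
python3 - <<'E'
from h import *
s=env.sense(); w=env.camera("wrist"); sc=env.camera("scene"); c=cam("wrist",s)
print("pred tin lid",proj(c,(.543,.3188,.094)).round(1),"pan",proj(c,(.544,.3185,.053)).round(1))
o=np.zeros((400,800,3),np.uint8); o[:384,:512]=w; o[:360,530:770]=cv2.resize(sc[120:240,340:420],(240,360)); cv2.imwrite("pics/b3.png",o)
E
```

```text
tool_pos: [0.5429, 0.3189, 0.2462]
grip_width: 0.0855
tool_pos: [0.543, 0.319, 0.2432]
grip_width: 0.0854
q [ 0.531  0.494  0.367  1.441 -0.     2.138] upright fix units [ 0.0016 -0.0008 -0.    ]
t 38.05 pos [0.543  0.319  0.2432] yaw 87.97 tilt [0.0026 0.0011] F [-0.3  0.4 -1. ] w 0.0854 ff 0.0 -> units [-1.6702  0.1841 -0.0186] mm [-668.1   73.6   -7.4]
pred tin lid [251.9 182.5] pan [252.7 174. ]
```

View pics/b3.png

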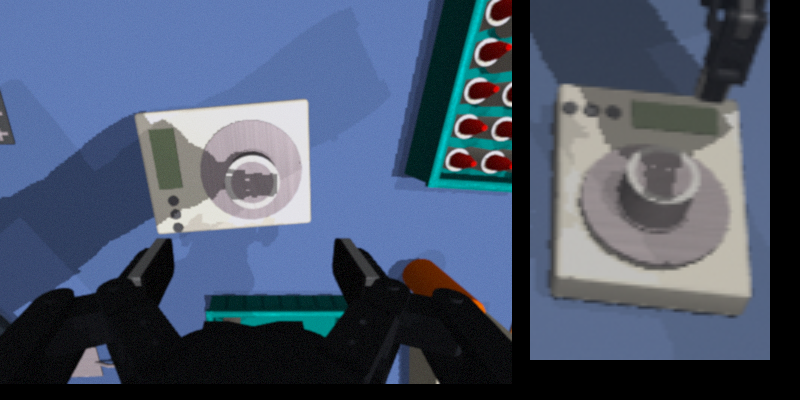

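The tin stands upright on the pan: lid at (252,181) and pan circle centred at (252,170) in the wrist view. In the scene panel the foot is at about (655,204) against a pan centre of (655,206), so it is within a few mm of the middle. Now the returns, square bottle first.

```bash
python3 -m creep '[[100,-0.065,0.007,-0.018,0.0016,-0.0008,0],[100,-0.11,0.012,0,0,0,0],[100,-0.11,0.012,0,0,0,0],[100,-0.11,0.012,0,0,0,0],[100,-0.11,0.012,0,0,0,0],[100,-0.11,0.012,0,0,0,0],[100,-0.11,0.012,0,0,0,0],[100,-0.11,0.012,0,0,0,0]]' | grep -E 'pos'
python3 -m creep '[[85,-0.11,0.012,0,0,0,0],[85,-0.11,0.012,0,0,0,0],[85,-0.11,0.012,0,0,0,0],[85,-0.11,0.012,0,0,0,0],[85,-0.11,0.012,0,0,0,0],[85,-0.11,0.012,0,0,0,0],[85,-0.11,0.012,0,0,0,0],[85,-0.065,0.009,0,0,0,0]]' | grep -E 'pos|wid'
python3 -m creep '[[85,0,0,0,0,0,0],[85,0,0,0,0,0,0]]' | grep -E 'pos|wid'
python3 lv.py; python3 h.py .5929 -.3513 .0818
```

```text
tool_pos: [0.5668, -0.018, 0.2486]
tool_pos: [0.5921, -0.3542, 0.2481]
grip_width: 0.0729
tool_pos: [0.5928, -0.3515, 0.2484]
grip_width: 0.0725
q [-5.350e-01  6.580e-01  6.540e-01  1.570e+00 -1.000e-03  1.072e+00] upright fix units [-0.0022 -0.0001  0.    ]
t 39.95 pos [ 0.5928 -0.3515  0.2484] yaw 87.93 tilt [-0.0034  0.0004] F [0.4 0.3 0. ] w 0.0725 ff 0.0 -> units [0.0005 0.0017 0.4164] mm [  0.2   0.7 166.6]
```

```bash
python3 -m creep '[[85,0,0.002,0.06,-0.0022,0,0],[85,0,0,0.08,0,0,0],[85,0,0,0.08,0,0,0],[85,0,0,0.08,0,0,0],[85,0,0,0.06,0,0,0],[85,0,0,0.035,0,0,0],[85,0,0,0.015,0,0,0],[85,0,0,0.004,0,0,0]]' 45| grep -E 'pos|force'
python3 -m creep '[[75,0,0,0,0,0,0],[65,0,0,0,0,0,0],[50,0,0,0,0,0,0],[0,0,0,0,0,0,0],[0,0,0,0,0,0,0],[0,0,0,0,0,0,0],[0,0,0,0,0,0,0],[0,0,0,0,0,0,0]]' 45| grep -E 'pos|force|wid'
python3 -m creep '[[0,0,0,-0.02,0,0,0],[0,0,0,-0.05,0,0,0],[0,0,0,-0.06,0,0,0],[0,0,0,-0.07,0,0,0],[0,0,0,-0.07,0,0,0],[0,0,0,-0.05,0,0,0],[0,0,0,-0.03,0,0,0],[0,0,0,-0.01,0,0,0]]' | grep -E 'pos|wid|force'
python3 lv.py; python3 h.py .6138 -.1039 .227
```

```text
tool_pos: [0.5941, -0.3505, 0.0839]
wrist_force: [0.1, -0.0, 0.5]
finger_force: 0.0
tool_pos: [0.5945, -0.3518, 0.0854]
wrist_force: [-3.1, 0.9, 5.9]
grip_width: 0.0479
finger_force: 45.4
tool_pos: [0.5944, -0.3517, 0.2303]
wrist_force: [0.2, 0.8, -2.8]
grip_width: 0.0483
finger_force: 46.5
q [-0.534  0.645  0.586  1.507  0.     1.071] upright fix units [0.0026 0.0014 0.    ]
t 42.35 pos [ 0.5944 -0.3517  0.2303] yaw 88.02 tilt [ 0.004  -0.0024] F [ 0.2  0.8 -2.8] w 0.0483 ff 46.5 -> units [0.6208 0.027  0.0069] mm [248.3  10.8   2.8]
```

```bash
python3 -m creep '[[0,0.03,0.001,0,0,0,0],[0,0.06,0.003,0,0,0,0],[0,0.07,0.003,0,0,0,0],[0,0.07,0.003,0,0,0,0],[0,0.07,0.003,0,0,0,0],[0,0.07,0.003,0,0,0,0],[0,0.07,0.003,0,0,0,0],[0,0.07,0.003,0,0,0,0]]' | grep -E 'pos|wid'
python3 -m creep '[[0,0.06,0.003,0,0,0,0],[0,0.04,0.002,0,0,0,0],[0,0.01,0,0,0,0,0],[0,0,0,0,0,0,0],[0,0,0,0,0,0,0]]' | grep -E 'pos|wid'
python3 h.py .6138 -.1042 .0864
```

```text
tool_pos: [0.6091, -0.1457, 0.2271]
grip_width: 0.0477
tool_pos: [0.6132, -0.1046, 0.2278]
grip_width: 0.0479
t 43.65 pos [ 0.6132 -0.1046  0.2278] yaw 87.99 tilt [ 0.0016 -0.0013] F [ 0.6 -1.  -2.4] w 0.0479 ff 46.5 -> units [0.0014 0.0009 0.3535] mm [  0.6   0.4 141.4]
```

```bash
python3 -m creep '[[0,0.001,0.001,0.03,0,0,0],[0,0,0,0.06,0,0,0],[0,0,0,0.07,0,0,0],[0,0,0,0.07,0,0,0],[0,0,0,0.06,0,0,0],[0,0,0,0.03,0,0,0],[0,0,0,0.01,0,0,0],[0,0,0,0.005,0,0,0]]' | grep -E 'pos'
python3 -m creep '[[0,0,0,0.005,0,0,0],[0,0,0,0.005,0,0,0],[0,0,0,0,0,0,0],[0,0,0,0,0,0,0]]' | grep -E 'pos|force'
python3 h.py .6138 -.1042 .0864
```

```text
tool_pos: [0.6142, -0.104, 0.0942]
tool_pos: [0.6142, -0.1037, 0.0904]
wrist_force: [0.3, 0.0, -2.0]
finger_force: 46.4
t 44.85 pos [ 0.6142 -0.1037  0.0904] yaw 88.03 tilt [ 0.0025 -0.0012] F [ 0.3  0.  -2. ] w 0.0479 ff 46.4 -> units [-0.0013 -0.0011  0.01  ] mm [-0.5 -0.4  4. ]
```

```bash
python3 -m creep '[[0,-0.001,-0.001,0.004,0,0,0],[0,0,0,0.003,0,0,0],[0,0,0,0.001,0,0,0],[0,0,0,0,0,0,0],[0,0,0,0,0,0,0]]' | grep -E 'pos|force'
```

```text
tool_pos: [0.6136, -0.1041, 0.0868]
wrist_force: [-0.8, 0.1, -2.3]
finger_force: 46.4
```

```bash
python3 -m creep '[[0,0,0,0.002,0,0,0],[0,0,0,0.002,0,0,0],[0,0,0,0,0,0,0],[0,0,0,0,0,0,0]]' | grep -E 'pos|force'
```

```text
tool_pos: [0.6138, -0.104, 0.0864]
wrist_force: [-6.6, 1.3, 13.5]
finger_force: 48.2
```

```bash
python3 -m creep '[[65,0,0,0,0,0,0],[75,0,0,0,0,0,0],[90,0,0,-0.02,0,0,0],[90,0,0,-0.06,0,0,0],[90,0,0,-0.09,0,0,0],[90,0,0,-0.1,0,0,0],[90,0,0,-0.09,0,0,0],[90,0,0,-0.05,0,0,0]]' | grep -E 'pos|width'
python3 -m creep '[[85,-0.052,-0.022,0,0,0,0],[85,-0.1,-0.041,0,0,0,0],[85,-0.1,-0.041,0,0,0,0],[85,-0.1,-0.041,0,0,0,0],[85,-0.1,-0.041,0,0,0,0],[85,-0.1,-0.041,0,0,0,0],[85,-0.071,-0.032,0,0,0,0],[85,0,0,0,0,0,0]]' | grep -E 'pos'
python3 -m creep '[[85,0,0,0,0,0,0]]' | grep -E 'pos|wid'
python3 lv.py; python3 h.py .5014 -.3496 .0885
```

```text
tool_pos: [0.6139, -0.104, 0.2531]
grip_width: 0.0768
tool_pos: [0.4993, -0.3526, 0.2496]
tool_pos: [0.5009, -0.3498, 0.2496]
grip_width: 0.0729
q [-0.61   0.45   0.315  1.433  0.     0.997] upright fix units [0.0014 0.0006 0.    ]
t 47.45 pos [ 0.5009 -0.3498  0.2496] yaw 87.94 tilt [ 0.0022 -0.0011] F [ 0.4  0.1 -0.5] w 0.0729 ff 0.0 -> units [1.000e-03 3.000e-04 4.028e-01] mm [4.000e-01 1.000e-01 1.611e+02]
```

```bash
python3 -m creep '[[85,0.001,0,0.06,0.0014,0.0006,0],[85,0,0,0.08,0,0,0],[85,0,0,0.08,0,0,0],[85,0,0,0.07,0,0,0],[85,0,0,0.06,0,0,0],[85,0,0,0.03,0,0,0],[85,0,0,0.015,0,0,0],[85,0,0,0.006,0,0,0]]' 45| grep -E 'pos|force'
python3 -m creep '[[75,0,0,0,0,0,0],[65,0,0,0,0,0,0],[50,0,0,0,0,0,0],[0,0,0,0,0,0,0],[0,0,0,0,0,0,0],[0,0,0,0,0,0,0],[0,0,0,0,0,0,0],[0,0,0,0,0,0,0]]' 45| grep -E 'pos|force|wid'
python3 -m creep '[[0,0,0,-0.02,0,0,0],[0,0,0,-0.05,0,0,0],[0,0,0,-0.06,0,0,0],[0,0,0,-0.07,0,0,0],[0,0,0,-0.07,0,0,0],[0,0,0,-0.07,0,0,0],[0,0,0,-0.05,0,0,0],[0,0,0,-0.02,0,0,0]]' | grep -E 'pos|wid|force'
python3 h.py .6158 .0459 .25
```

```text
tool_pos: [0.5017, -0.3487, 0.0892]
wrist_force: [-0.3, -0.0, 1.0]
finger_force: 0.0
tool_pos: [0.5018, -0.3495, 0.0903]
wrist_force: [-0.5, 1.3, 8.2]
grip_width: 0.0524
finger_force: 46.1
tool_pos: [0.5017, -0.3494, 0.2555]
wrist_force: [0.6, -0.8, -3.0]
grip_width: 0.0521
finger_force: 47.9
t 49.85 pos [ 0.5017 -0.3494  0.2555] yaw 88.02 tilt [ 0.0023 -0.0019] F [ 0.6 -0.8 -3. ] w 0.0521 ff 47.9 -> units [0.9975 0.2508 0.0126] mm [399.  100.3   5. ]
```

```bash
python3 -m creep '[[0,0.037,0.009,0,0,0,0],[0,0.066,0.017,0,0,0,0],[0,0.066,0.017,0,0,0,0],[0,0.066,0.017,0,0,0,0],[0,0.066,0.017,0,0,0,0],[0,0.066,0.017,0,0,0,0],[0,0.066,0.017,0,0,0,0],[0,0.066,0.017,0,0,0,0]]' | grep -E 'pos|wid'
python3 -m creep '[[0,0.066,0.017,0,0,0,0],[0,0.066,0.017,0,0,0,0],[0,0.066,0.017,0,0,0,0],[0,0.066,0.017,0,0,0,0],[0,0.066,0.017,0,0,0,0],[0,0.066,0.017,0,0,0,0],[0,0.066,0.015,0,0,0,0],[0,0.037,0.009,0,0,0,0]]' | grep -E 'pos|wid'
python3 -m creep '[[0,0,0,0,0,0,0],[0,0,0,0,0,0,0]]' | grep -E 'pos|wid'
python3 h.py .616 .0459 .0913
```

```text
tool_pos: [0.559, -0.1493, 0.2518]
grip_width: 0.0523
tool_pos: [0.6162, 0.0489, 0.2516]
grip_width: 0.0524
tool_pos: [0.6162, 0.0464, 0.2522]
grip_width: 0.0523
t 51.65 pos [0.6162 0.0464 0.2522] yaw 88.05 tilt [-0.0012 -0.0004] F [ 0.5 -1.2 -3.4] w 0.0523 ff 47.9 -> units [-1.100e-03  1.000e-04  4.024e-01] mm [-4.000e-01  1.000e-01  1.609e+02]
```

```bash
python3 -m creep '[[0,-0.001,0,0.03,0,0,0],[0,0,0,0.06,0,0,0],[0,0,0,0.07,0,0,0],[0,0,0,0.07,0,0,0],[0,0,0,0.07,0,0,0],[0,0,0,0.05,0,0,0],[0,0,0,0.025,0,0,0],[0,0,0,0.01,0,0,0]]' | grep -E 'pos'
python3 -m creep '[[0,0,0,0.004,0,0,0],[0,0,0,0.002,0,0,0],[0,0,0,0,0,0,0],[0,0,0,0,0,0,0]]' | grep -E 'pos|force'
python3 h.py .616 .0459 .0913
```

```text
tool_pos: [0.6159, 0.0453, 0.0981]
tool_pos: [0.6168, 0.0461, 0.097]
wrist_force: [0.0, 0.2, -3.1]
finger_force: 47.9
t 52.85 pos [0.6168 0.0461 0.097 ] yaw 88.02 tilt [0.0007 0.    ] F [ 0.   0.2 -3.1] w 0.0521 ff 47.9 -> units [-0.0005 -0.0021  0.0143] mm [-0.2 -0.8  5.7]
```

```bash
python3 -m creep '[[0,0,-0.002,0.006,0,0,0],[0,0,0,0.004,0,0,0],[0,0,0,0.003,0,0,0],[0,0,0,0,0,0,0],[0,0,0,0,0,0,0]]' | grep -E 'pos|force'
```

```text
tool_pos: [0.6157, 0.0461, 0.0914]
wrist_force: [-1.7, 0.7, 2.2]
finger_force: 48.3
```

```bash
python3 -m creep '[[0,0,0,0.002,0,0,0],[0,0,0,0.001,0,0,0],[0,0,0,0,0,0,0],[0,0,0,0,0,0,0]]' | grep -E 'pos|force'
```

```text
tool_pos: [0.6159, 0.0461, 0.0912]
wrist_force: [-5.4, 0.3, 17.0]
finger_force: 49.6
```

```bash
python3 -m creep '[[72,0,0,0,0,0,0],[80,0,0,0,0,0,0],[95,0,0,-0.02,0,0,0],[95,0,0,-0.06,0,0,0],[95,0,0,-0.09,0,0,0],[95,0,0,-0.1,0,0,0],[95,0,0,-0.09,0,0,0],[95,0,0,-0.05,0,0,0]]' | grep -E 'pos|width'
python3 -m creep '[[100,-0.05,-0.024,0,0,0,0],[100,-0.1,-0.048,0,0,0,0],[100,-0.1,-0.048,0,0,0,0],[100,-0.1,-0.048,0,0,0,0],[100,-0.1,-0.048,0,0,0,0],[100,-0.1,-0.048,0,0,0,0],[100,-0.1,-0.048,0,0,0,0]]' | grep -E 'pos'
python3 -m creep '[[100,-0.1,-0.048,0,0,0,0],[100,-0.1,-0.048,0,0,0,0],[100,-0.1,-0.048,0,0,0,0],[100,-0.05,-0.024,0,0,0,0],[100,0,0,0,0,0,0],[100,0,0,0,0,0,0]]' | grep -E 'pos'
python3 lv.py; python3 h.py .4088 -.3478 .1045
```

```text
tool_pos: [0.6163, 0.0461, 0.2578]
grip_width: 0.0815
tool_pos: [0.481, -0.2108, 0.2547]
tool_pos: [0.4099, -0.3473, 0.2544]
q [-0.703  0.29   0.096  1.377 -0.     0.904] upright fix units [-0.  0. -0.]
t 55.85 pos [ 0.4099 -0.3473  0.2544] yaw 87.96 tilt [-0.     -0.0001] F [ 0.3  0.  -1.1] w 0.0852 ff 0.0 -> units [-0.0014 -0.0027  0.3747] mm [ -0.6  -1.1 149.9]
```

```bash
python3 -m creep '[[100,-0.001,-0.003,0.06,0,0,0],[100,0,0,0.08,0,0,0],[100,0,0,0.08,0,0,0],[100,0,0,0.07,0,0,0],[100,0,0,0.045,0,0,0],[100,0,0,0.025,0,0,0],[100,0,0,0.01,0,0,0],[100,0,0,0.005,0,0,0]]' 45| grep -E 'pos|force'
python3 -m creep '[[85,0,0,0,0,0,0],[75,0,0,0,0,0,0],[60,0,0,0,0,0,0],[0,0,0,0,0,0,0],[0,0,0,0,0,0,0],[0,0,0,0,0,0,0],[0,0,0,0,0,0,0],[0,0,0,0,0,0,0]]' 45| grep -E 'pos|force|wid'
python3 -m creep '[[0,0,0,-0.02,0,0,0],[0,0,0,-0.05,0,0,0],[0,0,0,-0.06,0,0,0],[0,0,0,-0.07,0,0,0],[0,0,0,-0.07,0,0,0],[0,0,0,-0.05,0,0,0],[0,0,0,-0.03,0,0,0],[0,0,0,-0.02,0,0,0]]' | grep -E 'pos|wid|force'
python3 h.py .55 -.0299 .25
```

```text
tool_pos: [0.4094, -0.3473, 0.1046]
wrist_force: [0.3, -0.2, -0.0]
finger_force: 0.0
tool_pos: [0.409, -0.3478, 0.105]
wrist_force: [-2.3, 1.3, 7.1]
grip_width: 0.0562
finger_force: 46.4
tool_pos: [0.4089, -0.3475, 0.253]
wrist_force: [-0.5, -0.4, -3.0]
grip_width: 0.0557
finger_force: 48.7
t 58.25 pos [ 0.4089 -0.3475  0.253 ] yaw 88.02 tilt [ 0.0003 -0.0005] F [-0.5 -0.4 -3. ] w 0.0557 ff 48.7 -> units [0.8057 0.3251 0.0072] mm [322.3 130.    2.9]
```

```bash
python3 -m creep '[[0,0.03,0.012,0,0,0,0],[0,0.05,0.02,0,0,0,0],[0,0.05,0.02,0,0,0,0],[0,0.05,0.02,0,0,0,0],[0,0.05,0.02,0,0,0,0],[0,0.05,0.02,0,0,0,0],[0,0.05,0.02,0,0,0,0],[0,0.05,0.02,0,0,0,0]]' | grep -E 'pos|width'
python3 -m creep '[[0,0.05,0.02,0,0,0,0],[0,0.05,0.02,0,0,0,0],[0,0.05,0.02,0,0,0,0],[0,0.05,0.02,0,0,0,0],[0,0.05,0.02,0,0,0,0],[0,0.05,0.02,0,0,0,0],[0,0.05,0.02,0,0,0,0],[0,0.05,0.022,0,0,0,0]]' | grep -E 'pos|width'
python3 -m creep '[[0,0.025,0.01,0,0,0,0],[0,0,0,0,0,0,0],[0,0,0,0,0,0,0]]' | grep -E 'pos|width'
python3 h.py .55 -.0299 .106
```

```text
tool_pos: [0.4748, -0.1959, 0.251]
grip_width: 0.0558
tool_pos: [0.5448, -0.0383, 0.251]
grip_width: 0.0557
tool_pos: [0.549, -0.0301, 0.2515]
grip_width: 0.0559
t 60.15 pos [ 0.549  -0.0301  0.2515] yaw 88.04 tilt [-0.0013 -0.0003] F [-0.7 -1.1 -3. ] w 0.0559 ff 48.8 -> units [0.0008 0.0029 0.3638] mm [  0.3   1.2 145.5]
```

```bash
python3 -m creep '[[0,0.001,0.003,0.03,0,0,0],[0,0,0,0.06,0,0,0],[0,0,0,0.07,0,0,0],[0,0,0,0.07,0,0,0],[0,0,0,0.06,0,0,0],[0,0,0,0.035,0,0,0],[0,0,0,0.015,0,0,0],[0,0,0,0.007,0,0,0]]' | grep -E 'pos'
python3 -m creep '[[0,0,0,0.002,0,0,0],[0,0,0,0,0,0,0],[0,0,0,0,0,0,0],[0,0,0,0,0,0,0]]' | grep -E 'pos|force'
python3 h.py .55 -.0299 .106
```

```text
tool_pos: [0.5501, -0.0302, 0.1125]
tool_pos: [0.5509, -0.0297, 0.1129]
wrist_force: [0.2, 0.4, -3.3]
finger_force: 48.9
t 61.35 pos [ 0.5509 -0.0297  0.1129] yaw 88.02 tilt [ 0.0006 -0.0001] F [ 0.2  0.4 -3.3] w 0.0561 ff 48.9 -> units [-0.0005 -0.0023  0.0172] mm [-0.2 -0.9  6.9]
```

```bash
python3 -m creep '[[0,0,-0.002,0.006,0,0,0],[0,0,0,0.005,0,0,0],[0,0,0,0.004,0,0,0],[0,0,0,0.002,0,0,0],[0,0,0,0,0,0,0],[0,0,0,0,0,0,0]]' | grep -E 'pos|force'
```

```text
tool_pos: [0.5498, -0.0297, 0.1061]
wrist_force: [-4.9, -0.1, 6.5]
finger_force: 50.1
```

```bash
python3 -m creep '[[0,0,0,0.002,0,0,0],[0,0,0,0.001,0,0,0],[0,0,0,0,0,0,0],[0,0,0,0,0,0,0]]' | grep -E 'pos|force'
```

```text
tool_pos: [0.5499, -0.0297, 0.106]
wrist_force: [-10.1, 0.1, 24.8]
finger_force: 51.9
```

```bash
python3 -m creep '[[75,0,0,0,0,0,0],[90,0,0,0,0,0,0],[100,0,0,-0.02,0,0,0],[100,0,0,-0.06,0,0,0],[100,0,0,-0.09,0,0,0],[100,0,0,-0.1,0,0,0],[100,0,0,-0.09,0,0,0],[100,0,0,-0.05,0,0,0]]' | grep -E 'pos|width'
python3 -m creep '[[100,-0.05,-0.03,0,0,0,0],[100,-0.1,-0.06,0,0,0,0],[100,-0.1,-0.06,0,0,0,0],[100,-0.1,-0.06,0,0,0,0],[100,-0.1,-0.06,0,0,0,0],[100,-0.1,-0.06,0,0,0,0],[100,-0.1,-0.06,0,0,0,0],[100,-0.1,-0.06,0,0,0,0]]' | grep -E 'pos'
python3 -m creep '[[100,-0.1,-0.06,0,0,0,0],[100,-0.05,-0.03,0,0,0,0],[100,0,0,0,0,0,0],[100,0,0,0,0,0,0]]' | grep -E 'pos|force'
python3 - <<'E'
from h import *
t=env.camera("top"); t0=cv2.imread("pics/top0.png"); s=env.camera("scene"); cv2.imwrite("pics/tF.png",t)
L=lambda im:cv2.resize(im[165:260,225:330],None,fx=3.6,fy=3.6,interpolation=cv2.INTER_CUBIC)
# residual shift of each container's top (patch registration), px
for n,(x,y,r) in dict(spout=(249.5,194.5,11),jar=(277,218,12),sq=(303.5,195,11)).items():
    a,b=[cv2.cvtColor(q,cv2.COLOR_BGR2GRAY)[int(y)-r:int(y)+r,int(x)-r:int(x)+r].astype(np.float32) for q in (t0,t)]
    print(n,np.round(cv2.phaseCorrelate(a,b,cv2.createHanningWindow(a.shape[::-1],5)),2))
o=np.zeros((600,800,3),np.uint8); A=L(t0);B=L(t); o[:342,:378]=A; o[:342,400:778]=B
C=cv2.resize(s[130:240,170:420],None,fx=2.2,fy=2.2,interpolation=cv2.INTER_CUBIC); o[350:350+C.shape[0],:C.shape[1]]=C
cv2.imwrite("pics/final.png",o)
E
```

```text
tool_pos: [0.5505, -0.0297, 0.2721]
grip_width: 0.0858
tool_pos: [0.3583, -0.3247, 0.2692]
tool_pos: [0.3214, -0.3822, 0.2688]
wrist_force: [0.5, 0.4, 0.5]
finger_force: 0.0Traceback (most recent call last):
  File "<stdin>", line 7, in <module>
    return _wrapfunc(a, 'round', decimals=decimals, out=out)
    return _wrapit(obj, method, *args, **kwds)
    conv = _array_converter(obj)
ValueError: setting an array element with a sequence. The requested array has an inhomogeneous shape after 1 dimensions. The detected shape was (2,) + inhomogeneous part.
```

I've used the 14 picture views, so the last check is by numbers only, comparing the top view now with the start and the tin against the pan.

```bash
python3 - <<'E'
from h import *
t=cv2.imread("pics/tF.png"); t0=cv2.imread("pics/top0.png"); c=cam("top")
for n,(x,y,r) in dict(spout=(249.5,194.5,11),jar=(277,218,12),sq=(303.5,195,11),drA=(241,237,6),drB=(308,241,6)).items():
    a,b=[cv2.cvtColor(q,cv2.COLOR_BGR2GRAY).astype(np.float32) for q in (t0,t)]
    T=cv2.resize(a[int(y)-r:int(y)+r,int(x)-r:int(x)+r],None,fx=4,fy=4,interpolation=cv2.INTER_CUBIC)
    S=cv2.resize(b[int(y)-r-5:int(y)+r+5,int(x)-r-5:int(x)+r+5],None,fx=4,fy=4,interpolation=cv2.INTER_CUBIC)
    _,v,_,l=cv2.minMaxLoc(cv2.matchTemplate(S,T,cv2.TM_CCOEFF_NORMED)); print(n,"shift px",(np.array(l)/4-5),"corr",round(v,3))
E
```

```text
spout shift px [0. 0.] corr 0.99
jar shift px [0.   0.25] corr 0.961
sq shift px [0.   0.25] corr 0.976
drA shift px [0. 0.] corr 0.998
drB shift px [0. 0.] corr 0.998
```

Everything is back to within about 1 mm and upright (correlations 0.96 or better), and the arm is clear.

```bash
python3 -c "
from cell import env; print(env.sense()['time_s'], env.hand_in())"
```

```text
the job is handed in; nothing more can be done
64.45 None
```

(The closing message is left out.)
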